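Clamp the cup head in the bench mixer's collet

ROBOT

A 6-joint arm with a two-finger parallel gripper is mounted at the origin on the work surface. World frame = base frame: x ahead of the robot, y to its left, z up, the work surface at z = 0. Lengths are in mm, angles in rad, forces in N, time in s.
With the tool pointing down it reaches from about 275 to 750 mm from the base axis. Payload 10.2 kg.
Tool frame: the origin (TCP) lies between the finger pads; the fingertips stand 17 mm ahead of it and the grasp point (between the pads) lies 2 mm behind it; y points along the fingers, x is the direction in which the jaws open and shut, and the axes are right-handed (so a half turn about y gives the same grasp; the last joint's range is limited). The gripper opens to 85 mm and grips with 20 to 120 N. Pads are 22 mm wide; open, the fingers measure 114 mm over their backs; the gripper's body (76 mm by 85 mm) begins 54 mm behind the grasp point. The pads swing forward as they close: fully open they stand 13 mm farther back than shut.
Start: joints at [1.116, 0.313, 1.498, -0, 1.331, -0.223], TCP at [120.621, 510.962, 248.294] pointing down, gripper open.
Joint ranges: [-2.94, 2.94], [-0.97, 2.17], [0.19, 2.56], [-1.23, 4.37], [0.02, 3.11], [-2.88, 2.88]. Speed limits (rad/s): [2.39, 2.39, 3.01, 3.14, 3.14, 3.14].

INTERFACE

Orientations are given as a unit quaternion [w, x, y, z].
In Python, from rig import ctrl gives the robot as it stands.
- The arm moves only by the tool jog_arm, never from a script. Its argument "targets" is a list of rows, each an object with "offset": the shift along the tool's x, y, z in m, a list of three; "yaw": the turn about the tool's y in rad. In form: [{"offset": [dx, dy, dz], "yaw": yaw}, ...]. A call has 1 to 12 rows; each row is the pose to reach, as a shift and turn from the pose measured when the call began, along the tool's axes at that moment; what a row does not reach only later rows make up. A row lasts 1/12 s, in which the tool goes at most 41.7 mm and 7.16 degrees, less where a joint would pass 70% of its speed; a pose out of reach is approached as far as the arm can. A call with a gripper value outside its range is refused whole. "fingers" is the finger opening in m, from 0 to 0.0854, set as the call begins (left out, the last holds). The fingers move at their own pace and stop on an object; "grip_force" is the grip in N (left out, the last holds). Time passes only in rows, so rows that repeat a pose let the fingers close. It gives the time, the measured TCP pose, the force and the opening at its end, in the units of the state.
- ctrl.sense(): the state, without advancing time (a new reading comes with each control period).
- ctrl.capture(name): name is "side" or "top" or "wrist"; returns a dict with "img" (480x640x3 uint8, red, green, blue), "intrinsics" (3x3 intrinsics, pixels), "T" (4x4, takes a point from camera to world coordinates); the wrist camera has in their place "mount" (4x4, takes a point from camera to tool coordinates, whose origin is the TCP and whose axes are the tool frame's). Camera axes: x right, y up, looking along -z (the intrinsics and any distortion apply to the point x, -y, -z); pixel columns grow to the right and rows downward; lengths in mm; the calibration is good to about 2 mm. A picture is of the moment at which its call begins: read the wrist's pose just before it. There is no depth.
- ctrl.finish_job(): hands the job in, once; it reports no verdict.
Trained networks look in the newest picture that a camera, given by its name, has taken for a name from the list of things; names that differ only in an ending like _2 or _b are one class to them, and where a whole thing is asked for, a point or a joint stands for the part that bears it (a point fixed in the world has none). Each returns a list of dicts, best first, with "score" (0 to 1); they miss things now and then, are a little off and sometimes report something else, mostly with a low value. They report only what shows in the picture. A call takes as long as a camera call. They do not tell look-alikes from the thing itself.
- ctrl.boxes_of(camera, target): "box" ([left, top, right, bottom] in pixels, round what is visible of it).
- ctrl.regions_of(camera, target): "region" (480x640 bool, what is visible of it) and "box" ([left, top, right, bottom] in pixels, round what is visible of it).
The state is a dict: "time_s": time; "joints": joint angles; "dq": joint speeds; "tau": joint torques, N m; "eef_pos": TCP position; "ee_rot": TCP orientation; "force": force on the tool from outside, world axes, zero at the start; "wrist_torque": the same for the moment, N m; "grip_width": opening from 0.0 (shut) to 1.0 (fully open).
Only numpy, scipy, OpenCV 4.12 (cv2) and the standard library are available. Lean on these libraries where they do the work, as an engineer would, in place of code of your own. Each camera call takes 0.05 s, during which the arm holds its last target.

TASK

Take the attachment with the round cup-shaped head from the rack, set its shank all the way home in the bench mixer's collet and let it go. Then turn the spoked nut clockwise (seen from above) by its spokes until the collet grips the shank firmly, without forcing the nut once it is tight. Leave the other two attachments, the beaker and the loose caps where they are.

Things in the scene. Friction and masses are not known exactly. Their poses are not given: they have to be found in the camera images.
- cup_tool_grip (a point): Attachment to be clamped, upright in one of the rack's holes: steel shank 10 mm thick, 53 mm long (lowest 3 mm stepped in to 7 mm), under a white plastic cup-shaped head, 34 mm diameter, 24 mm high, hollow on top; 70 to 120 g. Point: on its axis in the head, 13 mm above the head's underside, 11 mm below its rim, 66 mm above the shank's end. z: up along the axis. Grip it by the head.
- cup_tool_tip (a point): Lower end of the same attachment's shank, on its axis (z up along the axis to the head).
- collet_mouth (a point): Mouth of the collet on the bench mixer, a fixed round grey housing of 152 mm diameter, 46 mm high. Point: on the upright collet's axis, level with the nut's top, 85 mm above the table; z up, x along spoke A (it turns with the nut). The bore's flat floor is 39 mm below it; a shank that is home leaves the head's underside 14 mm above it.
- nut_ring (a point): Centre of the nut, on the same axis, 72.5 mm above the table: aluminium ring, 54 mm diameter, 60 to 85 mm above the table, with four equal spokes at right angles. Clockwise from above tightens; friction 0.3 N m both ways (4 to 5 N on a spoke at 70 mm radius); it stays where left. How far the thread is already turned in cannot be seen: the jaws touch the shank after 0.6 to 1.5 rad.
- spoke_a (a point): Point on one of the nut's four spokes, 70 mm from the axis (x outward along it, z up). Spokes are level steel rods 8 mm thick, centre line 70 mm above the table, ending in 13 mm balls 86 mm from the axis; 20 mm free below them. Once the jaws touch, the push here rises about 0.8 N per 0.05 rad over the free-running push; 7 to 10 N here grips firmly, above 13 N is too tight.
- jaw0: One of four steel collet jaws, 6.5 mm wide with bevelled tops, round the axis, tops about 3 mm below the mouth point. Open they leave a bore 12.5 to 16 mm wide. Turning the nut clockwise moves each inward 2 mm per rad. The origin is the middle of the housing's underside.
- jaw1: The jaw next to it. Same origin.
- jaw2: The jaw opposite jaw0. Same origin.
- jaw3: The jaw opposite jaw1. Same origin.
- cup_tool: The cup-headed attachment as a body; the origin is the lower end of its shank.
- rack: Fixed grey rack block, 60 mm (x) by 215 mm (y), 45 mm high, origin under its middle. Three round holes along its y axis at -72, 0 and +72 mm, 11.6 mm wide and 40 mm deep: a shank in it stands 5 mm above the table, the underside of the head 13 mm above the block.
- flat_tool_grip (a point): Attachment with a square flat platform head, 40 mm by 40 mm, in the rack; the point is on its axis 66 mm above its shank's lower end. Not wanted.
- cone_tool_grip (a point): Attachment with a pointed conical head, 34 mm diameter, in the rack; the point is on its axis 66 mm above its shank's lower end. Not wanted.
- beaker: Clear beaker, 66 mm diameter, 75 mm high, origin under its middle. A bystander.
- cap_brown: Loose brown bottle cap, 40 mm diameter, 22 mm high, on the table. A bystander.
- cap_blue: Loose blue bottle cap, 42 mm diameter, 14 mm high, on the table. A bystander.
- cap_amber: Loose orange bottle cap, 46 mm diameter, 20 mm high, on the table. A bystander.
There are look-alikes about, which are no part of the job. What is shaped like the cup_tool but orange is not meant.

How it is judged (in metres and radians):
On the way, in this order (a step that is already met when the one before it is completed fails the run):
1. the cup-headed attachment's shank stands home in the still open collet, let go by the robot (z of cup_tool_tip in the frame of collet_mouth below -0.0355 m and horizontal distance between cup_tool_tip and collet_mouth below 0.006 m and contact force between each of the arm, the fingers and cup_tool below 0.1 N), for 0.2 s.
2. the collet's four jaws all press on the shank (contact force between each of jaw0, jaw1, jaw2, jaw3 and cup_tool above 7 N), for 0.2 s.
At the end, for the whole second after the job is handed in: The cup-headed attachment stands in the collet: tip within 3.5 mm of the bore floor and 4 mm of the axis, within 0.07 rad of upright, at rest, each of the four jaws pressing with over 7 N; other attachments within 15 mm, beaker and caps within 30 mm of their starts (all of step 2 and z of cup_tool_tip in the frame of collet_mouth below -0.0355 m and horizontal distance between cup_tool_tip and collet_mouth below 0.004 m and angle between the z axis of cup_tool and the z axis of collet_mouth, either way round below 0.07 rad and linear speed of cup_tool below 0.02 m/s and distance of each of flat_tool_grip, cone_tool_grip from where it was at the start of the episode below 0.015 m and distance of each of beaker, cap_brown, cap_blue, cap_amber from where it was at the start of the episode below 0.03 m); the robot touches nothing.
It fails at once if the nut is overtightened (a jaw presses on the shank with more than 90 N) (contact force between any of jaw0, jaw1, jaw2, jaw3 and cup_tool above 90 N).
It fails at once if another attachment is pulled out of the rack (distance of any of flat_tool_grip, cone_tool_grip from where it was at the start of the episode above 0.03 m).
It also fails if it takes over 72 s, if anything falls off the work surface, if the arm or the gripper's body presses on something with over 40 N, if the wrist force passes 120 N, or if a joint passes its speed limit or range.

## Working session

There is one attempt and no reset: what is moved stays moved. The work goes in short steps, Python scripts to look and compute and a tool call to move; the robot and the scene stay as the last step left them, time stands still between calls to the robot, and variables do not carry over. Pictures are saved under pics/ and viewed, and the job is handed in when it is done.

Besides the shell and the picture viewer there is one more tool, called after "Emit:" as a command line: name --argument value ..., lists and objects as JSON in quotes. jog_arm: Moves the arm, as the interface text tells. Its arguments: {"type":"object","properties":{"targets":{"type":"array"},"fingers":{"type":"number"},"grip_force":{"type":"number"}},"required":["targets"]}

```bash
ls; mkdir -p pics
python3 - <<'E'
from rig import ctrl
import cv2
print(ctrl.sense())
for c in ["side","top","wrist"]:
    d=ctrl.capture(c); cv2.imwrite(f"pics/{c}0.png",d["img"][:,:,::-1])
    print(c,{k:v for k,v in d.items() if k!="img"})
    for t in ["cup_tool","jaw0","nut_ring","spoke_a","rack","flat_tool_grip","cone_tool_grip","beaker"]:
        print(t,[(r["score"],r["box"]) for r in ctrl.boxes_of(c,t)][:4])
print(ctrl.sense()["time_s"])
E
```

```text
pics
{'time_s': 0.0, 'joints': array([ 1.11558113e+00,  3.13472674e-01,  1.49845526e+00, -2.13943109e-05,
        1.33098113e+00, -2.23350221e-01]), 'dq': array([-0.00061433,  0.00026253,  0.00176023,  0.00026043,  0.001418  ,
        0.00074269]), 'tau': array([ 1.96309537e-05, -4.12260854e+01, -2.59750772e+01, -6.38186020e-05,
        3.99119861e-03, -1.07231114e-05]), 'eef_pos': array([120.52546314, 510.7337897 , 247.71661427]), 'ee_rot': array([-0.55427148,  0.55468636,  0.43839181, -0.43922521]), 'force': array([-1.05955679, -0.42790621, -0.13076355]), 'wrist_torque': array([-0.01701097,  0.00146599, -0.06717706]), 'grip_width': 0.9988819513940179}
side {'intrinsics': array([[617.83195348,   0.        , 319.32166696],
       [  0.        , 617.83195348, 245.66432075],
       [  0.        ,   0.        ,   1.        ]]), 'T': array([[-8.63113753e-01,  2.76694826e-01, -4.22462568e-01,
         5.15428823e+01],
       [-5.04810178e-01, -4.49209237e-01,  7.37141605e-01,
         9.19625055e+02],
       [ 1.41891804e-02,  8.49500462e-01,  5.27397035e-01,
         7.09158200e+02],
   
[... 1683 characters left out ...]
9, 204.9, 198.8, 225.3])]
beaker [(0.95, [102.2, 217.1, 149.6, 252.3])]
wrist {'intrinsics': array([[404.11986854,   0.        , 323.36240874],
       [  0.        , 404.11986854, 241.8177213 ],
       [  0.        ,   0.        ,   1.        ]]), 'mount': array([[ 9.99998979e-01,  5.64223197e-04, -1.31288414e-03,
        -5.30152715e-01],
       [-1.41846722e-03,  2.80640837e-01, -9.59811809e-01,
        -1.24768401e+02],
       [-1.73099185e-04,  9.59812691e-01,  2.80641351e-01,
         7.06813166e+01],
       [ 0.00000000e+00,  0.00000000e+00,  0.00000000e+00,
         1.00000000e+00]])}
cup_tool []
jaw0 []
nut_ring []
spoke_a []
rack []
flat_tool_grip []
cone_tool_grip []
beaker []
1.35
```

View pics/top0.png

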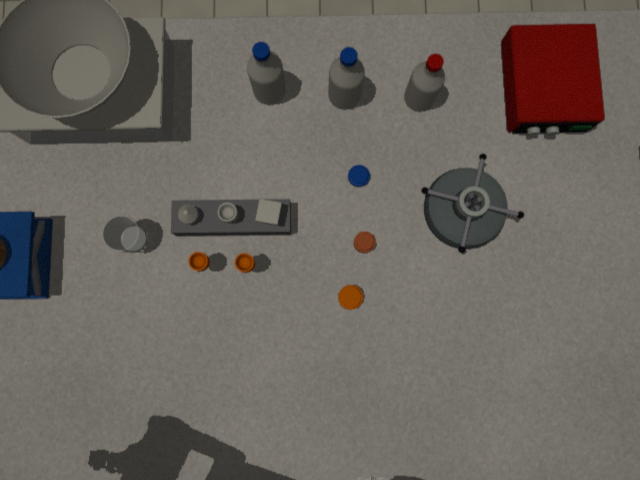

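View pics/side0.png

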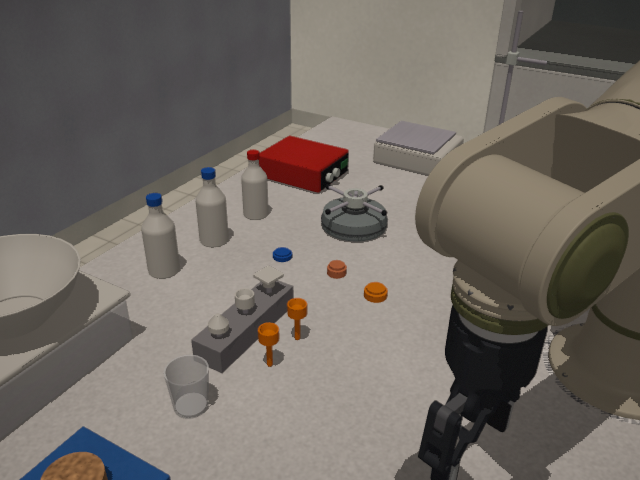

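View pics/wrist0.png

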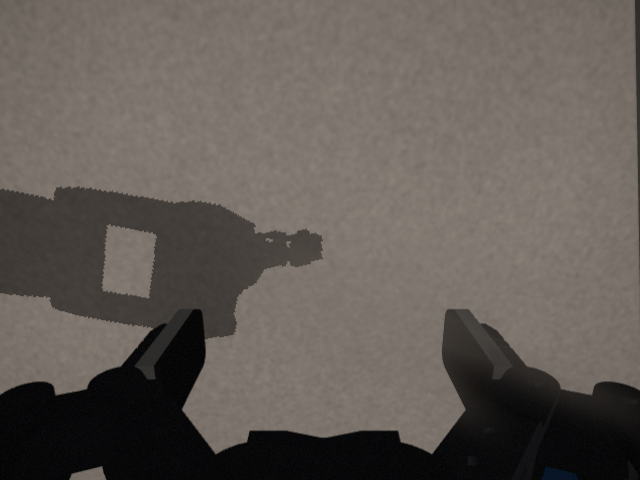

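```bash
cat > h.py <<'E'
import numpy as np
from scipy.spatial.transform import Rotation as R
K={"top":np.array([[567.304,0,315.441],[0,567.304,234.0825],[0,0,1]]),
"side":np.array([[617.832,0,319.3217],[0,617.832,245.6643],[0,0,1]]),
"wrist":np.array([[404.11987,0,323.3624],[0,404.11987,241.8177],[0,0,1]])}
T={"top":np.array([[-1.68165298e-02,9.88718617e-01,-1.48837832e-01,397.735479],[-9.99841698e-01,-1.74942337e-02,-3.24518812e-03,86.0733076],[-5.81238173e-03,1.48759698e-01,9.88856293e-01,1054.15911],[0,0,0,1]]),
"side":np.array([[-8.63113753e-01,2.76694826e-01,-4.22462568e-01,51.5428823],[-5.04810178e-01,-4.49209237e-01,7.37141605e-01,919.625055],[1.41891804e-02,8.49500462e-01,5.27397035e-01,709.1582],[0,0,0,1]])}
M=np.array([[9.99998979e-01,5.64223197e-04,-1.31288414e-03,-5.30152715e-01],[-1.41846722e-03,2.80640837e-01,-9.59811809e-01,-1.24768401e+02],[-1.73099185e-04,9.59812691e-01,2.80641351e-01,7.06813166e+01],[0,0,0,1]])
def Rt(s):
    q=np.array(s["ee_rot"]); return R.from_quat(q[[1,2,3,0]]).as_matrix()
def Tw(s):
    A=np.eye(4);A[:3,:3]=Rt(s);A[:3,3]=s["eef_pos"];return A@M
def p2w(k,Tm,uv,z):
    K_=K[k]; r=np.array([(uv[0]-K_[0,2])/K_[0,0],-(uv[1]-K_[1,2])/K_[1,1],-1.])
    d=Tm[:3,:3]@r; o=Tm[:3,3]; return o+d*(z-o[2])/d[2]
def w2p(k,Tm,p):
    c=Tm[:3,:3].T@(np.array(p)-Tm[:3,3]); K_=K[k]
    return np.array([K_[0,0]*c[0]/-c[2]+K_[0,2],K_[1,1]*-c[1]/-c[2]+K_[1,2]])
def off(s,p):  # offset of world point p from TCP in tool axes (mm)
    return Rt(s).T@(np.array(p)-s["eef_pos"])
E
python3 - <<'E'
from h import *
from rig import ctrl
import cv2
s=ctrl.sense();print(Rt(s).round(3))
t=lambda uv,z:p2w("top",T["top"],uv,z).round(1)
print("cup",t((228.8,213.5),80),"cupside",p2w("side",T["side"],(245,298),70).round(1))
print("rack corners", [t(u,45) for u in [(171,201),(291,200),(291,234),(172,233)]])
print("nut",t((474,201.5),85))
for u in [(483,157),(425,190),(462.5,249.5),(520,215)]: print(t(u,70))
for u in [(364,242),(359,176),(350,297)]: print(t(u,15))
im=cv2.imread("pics/top0.png")
cv2.imwrite("pics/topc.png",np.hstack([cv2.resize(im[150:250,420:530],None,fx=4,fy=4),cv2.resize(im[190:290,170:260],None,fx=4,fy=4)]))
E
```

```text
[[ 0.23  -0.    -0.973]
 [ 0.973 -0.     0.23 ]
 [-0.    -1.     0.   ]]
cup [583.4 240.1  80. ] cupside [586.3 240.8  70. ]
rack corners [array([615.1, 350.9,  45. ]), array([613. , 132.7,  45. ]), array([550.6, 133.4,  45. ]), array([556.2, 347.8,  45. ])]
nut [ 596.  -187.5   85. ]
[ 679.9 -212.6   70. ]
[ 621.5 -106.3   70. ]
[ 514.1 -166.8   70. ]
[ 573.4 -271.1   70. ]
[537.8   0.   15. ]
[663.1   5.7  15. ]
[437.2  28.5  15. ]
```

View pics/topc.png

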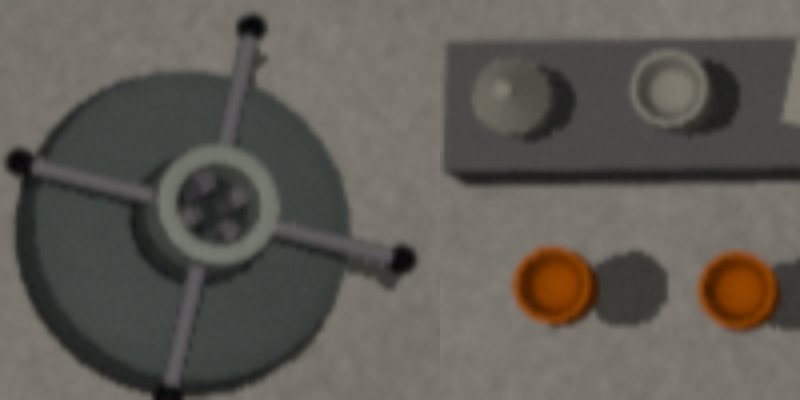

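Run:
```python
from h import *
from rig import ctrl
s=ctrl.sense();print(s["eef_pos"],off(s,[583,240,195]))
```

```text
[120.60703904 510.94715421 248.27392333] [-157.46662306   53.27298913 -512.27333805]
```

Emit:
jog_arm --targets '[{"offset": [-0.157, 0.053, -0.512], "yaw": 1.339}, {"offset": [-0.157, 0.053, -0.512], "yaw": 1.339}, {"offset": [-0.157, 0.053, -0.512], "yaw": 1.339}, {"offset": [-0.157, 0.053, -0.512], "yaw": 1.339}, {"offset": [-0.157, 0.053, -0.512], "yaw": 1.339}, {"offset": [-0.157, 0.053, -0.512], "yaw": 1.339}, {"offset": [-0.157, 0.053, -0.512], "yaw": 1.339}, {"offset": [-0.157, 0.053, -0.512], "yaw": 1.339}, {"offset": [-0.157, 0.053, -0.512], "yaw": 1.339}, {"offset": [-0.157, 0.053, -0.512], "yaw": 1.339}, {"offset": [-0.157, 0.053, -0.512], "yaw": 1.339}, {"offset": [-0.157, 0.053, -0.512], "yaw": 1.339}]' --fingers 0.06

```text
time_s: 2.35
eef_pos: [551.7, 258.3, 198.9]
ee_rot: [0.707, -0.707, 0.002, -0.002]
force: [0.8, 0.1, -0.4]
grip_width: 0.704
```

Emit:
jog_arm --targets '[{"offset": [0.0313, 0.004, -0.0183], "yaw": 0.0}, {"offset": [0.0313, 0.004, -0.0183], "yaw": 0.0}, {"offset": [0.0313, 0.004, -0.0183], "yaw": 0.0}, {"offset": [0.0313, 0.004, -0.0183], "yaw": 0.0}]'

```text
time_s: 2.68
eef_pos: [582.5, 240.1, 194.7]
ee_rot: [0.707, -0.707, 0.002, -0.002]
force: [0.2, 0.2, 0.2]
grip_width: 0.704
```

Run:
```python
from h import *
from rig import ctrl
import cv2
s=ctrl.sense();d=ctrl.capture("wrist");cv2.imwrite("pics/w1.png",d["img"][:,:,::-1])
print(s["eef_pos"],Rt(s).round(3).tolist(),s["dq"].round(3),s["force"])
A=Tw(s)
print("pred",w2p("wrist",A,[583,240,82]))
for t in ["cup_tool"]:
  for r in ctrl.regions_of("wrist",t)[:3]:
    b=r["box"];m=r["region"];yy,xx=np.nonzero(m)
    print(r["score"],b,xx.mean(),yy.mean(),p2w("wrist",A,((b[0]+b[2])/2,(b[1]+b[3])/2),76))
```

```text
[582.45422818 240.14313066 194.73347344] [[1.0, -0.001, 0.005], [-0.005, 0.0, 1.0], [-0.001, -1.0, 0.0]] [ 0.022 -0.021  0.011 -0.002 -0.001 -0.   ] [0.18453906 0.1885502  0.16002877]
pred [324.68977005 244.01672207]
0.69 [156.8, 121.1, 225.0, 183.4] 190.86804191224624 153.95252128356253 [504.39606266 295.08034006  76.        ]
0.66 [167.4, 241.3, 229.9, 303.4] 198.54658385093168 274.95688710266717 [502.04923128 219.67715986  76.        ]
0.58 [303.6, 210.2, 358.3, 265.8] 330.3891472868217 236.15271317829456 [586.95245802 242.12085379  76.        ]
```

View pics/w1.png

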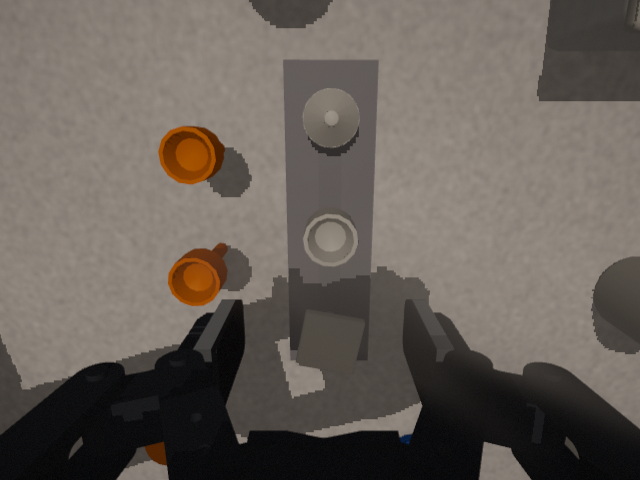

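Run:
```python
from h import *
from rig import ctrl
s=ctrl.sense();A=Tw(s)
c=p2w("wrist",A,(330.6,239.3),82);print(c,off(s,[c[0],c[1],71]))
```

```text
[586.35183739 243.44748071  82.        ] [  4.22676    124.31200736   2.67022908]
```

Emit:
jog_arm --targets '[{"offset": [0.004, 0.03, 0.002], "yaw": -0.005}, {"offset": [0.004, 0.06, 0.002], "yaw": -0.005}, {"offset": [0.004, 0.06, 0.002], "yaw": -0.005}, {"offset": [0.004, 0.06, 0.002], "yaw": -0.005}]'

```text
time_s: 3.12
eef_pos: [585.1, 243.4, 135.3]
ee_rot: [-0.707, 0.707, 0.0, -0.002]
force: [0.0, -0.5, 0.7]
grip_width: 0.702
```

Run:
```python
from h import *
from rig import ctrl
import cv2
s=ctrl.sense();d=ctrl.capture("wrist");cv2.imwrite("pics/w2.png",d["img"][:,:,::-1])
print(s["eef_pos"],s["dq"].round(3))
A=Tw(s)
g=cv2.cvtColor(d["img"],cv2.COLOR_RGB2GRAY)
print("pred",w2p("wrist",A,[586.4,243.4,82]),w2p("wrist",A,[586.4,241,82]))
```

```text
[585.1059498  243.44664403 135.25578241] [-0.005 -0.039 -0.057 -0.001  0.008 -0.   ]
pred [326.91443876 279.79208271] [326.8897651  284.52209724]
```

View pics/w2.png

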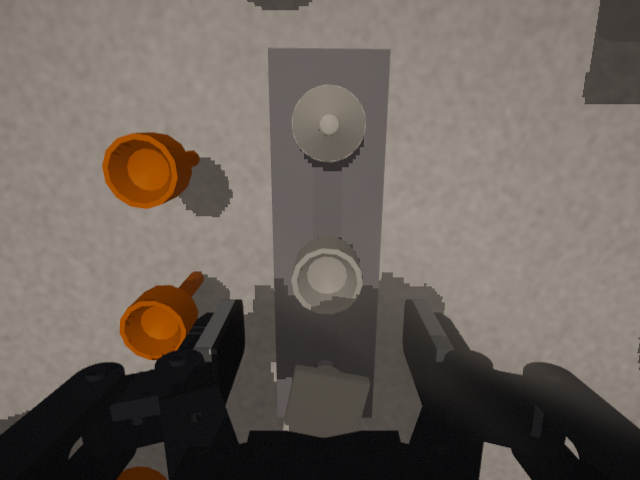

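Emit:
jog_arm --targets '[{"offset": [0.0013, 0.03, -0.001], "yaw": 0.0}, {"offset": [0.0013, 0.055, -0.001], "yaw": 0.0}, {"offset": [0.0013, 0.064, -0.001], "yaw": 0.0}, {"offset": [0.0013, 0.064, -0.001], "yaw": 0.0}, {"offset": [0.0013, 0.064, -0.001], "yaw": 0.0}]'

```text
time_s: 3.58
eef_pos: [588.3, 242.8, 74.9]
ee_rot: [0.707, -0.707, -0.002, -0.001]
force: [0.6, 0.5, 0.8]
grip_width: 0.702
```

Emit:
jog_arm --targets '[{"offset": [0, 0, 0], "yaw": 0.0}, {"offset": [0, 0, 0], "yaw": 0.0}, {"offset": [0, 0, 0], "yaw": 0.0}, {"offset": [0, 0, 0], "yaw": 0.0}, {"offset": [0, 0, 0], "yaw": 0.0}, {"offset": [0, 0, 0], "yaw": 0.0}]' --fingers 0.0 --grip_force 30

```text
time_s: 4.08
eef_pos: [588.7, 243.1, 77.3]
ee_rot: [0.708, -0.706, -0.003, -0.001]
force: [-2.8, -0.1, 8.8]
grip_width: 0.39
```

Run:
```python
from h import *
from rig import ctrl
import cv2
s=ctrl.sense();d=ctrl.capture("wrist");cv2.imwrite("pics/w3.png",d["img"][:,:,::-1])
print(s["eef_pos"],s["force"],s["grip_width"])
```

```text
[588.7253582  243.14676547  77.27289158] [-2.82172658 -0.12198242  8.83657183] 0.3902400757774704
```

View pics/w3.png

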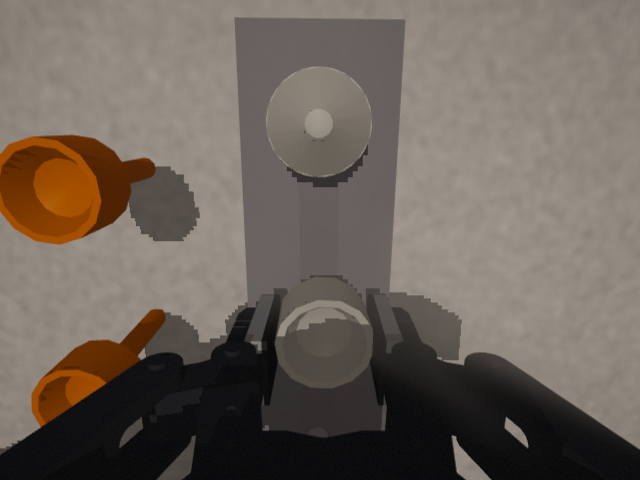

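Emit:
jog_arm --targets '[{"offset": [0, -0.005, 0], "yaw": 0.0}, {"offset": [0, -0.015, 0], "yaw": 0.0}, {"offset": [0, -0.03, 0], "yaw": 0.0}, {"offset": [0, -0.05, 0], "yaw": 0.0}, {"offset": [0, -0.08, 0], "yaw": 0.0}, {"offset": [0, -0.11, 0], "yaw": 0.0}, {"offset": [0, -0.11, 0], "yaw": 0.0}, {"offset": [0, -0.11, 0], "yaw": 0.0}]'

```text
time_s: 4.8
eef_pos: [588.7, 243.1, 189.9]
ee_rot: [0.708, -0.706, -0.005, -0.003]
force: [0.2, 0.5, -2.2]
grip_width: 0.388
```

Run:
```python
from h import *
from rig import ctrl
import cv2
s=ctrl.sense();d=ctrl.capture("wrist");cv2.imwrite("pics/w4.png",d["img"][:,:,::-1])
e=ctrl.capture("side");cv2.imwrite("pics/s4.png",e["img"][:,:,::-1])
print(s["eef_pos"],s["force"],s["grip_width"],Rt(s).round(3).tolist())
print(off(s,[596.5,-188,180]))
```

```text
[588.71140552 243.12811838 189.92238906] [ 0.19677058  0.52339565 -2.16077436] 0.38836055234276023 [[1.0, 0.011, -0.003], [0.003, 0.003, 1.0], [0.011, -1.0, 0.003]]
[   6.53593033    8.82100549 -431.17286782]
```

View pics/w4.png

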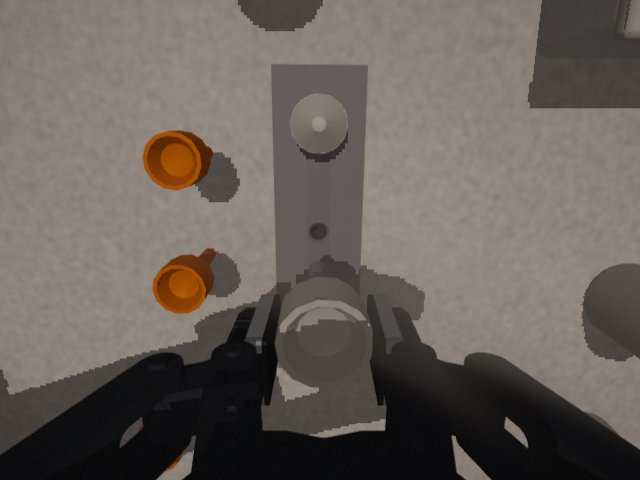

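View pics/s4.png

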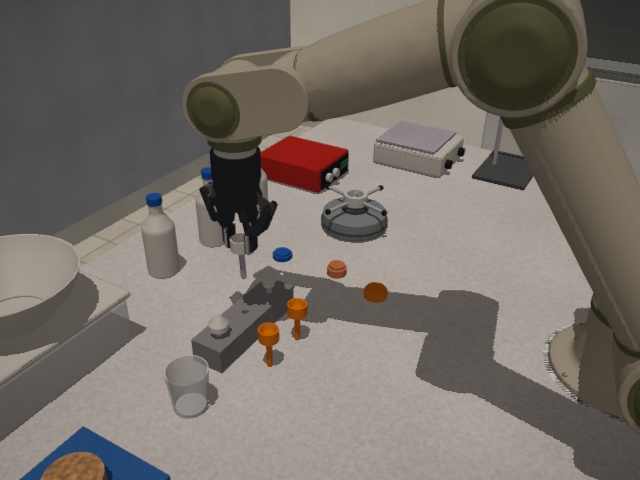

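Emit:
jog_arm --targets '[{"offset": [0.0065, -0.04, -0.04], "yaw": 0.0}, {"offset": [0.0065, -0.04, -0.08], "yaw": 0.0}, {"offset": [0.0065, -0.04, -0.12], "yaw": 0.0}, {"offset": [0.0065, -0.04, -0.16], "yaw": 0.0}, {"offset": [0.0065, -0.04, -0.2], "yaw": 0.0}, {"offset": [0.0065, -0.04, -0.24], "yaw": 0.0}, {"offset": [0.0065, -0.04, -0.28], "yaw": 0.0}, {"offset": [0.0065, -0.04, -0.32], "yaw": 0.0}, {"offset": [0.0065, -0.04, -0.36], "yaw": 0.0}, {"offset": [0.0065, -0.04, -0.395], "yaw": 0.0}, {"offset": [0.0065, -0.04, -0.42], "yaw": 0.0}, {"offset": [0.0065, -0.04, -0.431], "yaw": 0.0}]'

```text
time_s: 5.9
eef_pos: [594.3, -191.5, 224.6]
ee_rot: [0.708, -0.706, -0.001, -0.001]
force: [-0.4, 1.1, -1.1]
grip_width: 0.39
```

Emit:
jog_arm --targets '[{"offset": [0.0, 0.0, 0.0], "yaw": 0.0}, {"offset": [0.0, 0.0, 0.0], "yaw": 0.0}]'

```text
time_s: 6.07
eef_pos: [593.9, -191.2, 223.4]
ee_rot: [0.708, -0.706, 0.0, -0.001]
force: [-0.8, 0.1, 0.4]
grip_width: 0.391
```

Run:
```python
from h import *
from rig import ctrl
import cv2
s=ctrl.sense();d=ctrl.capture("wrist");cv2.imwrite("pics/w5.png",d["img"][:,:,::-1])
print(s["eef_pos"],s["dq"].round(3),s["grip_width"],Rt(s).round(3).tolist())
A=Tw(s)
for t in ["nut_ring","jaw0"]:
  for r in ctrl.boxes_of("wrist",t)[:5]: print(t,r)
cv2.imwrite("pics/w5c.png",cv2.resize(d["img"][160:310,220:420,::-1],None,fx=4,fy=4))
```

```text
[ 593.92935364 -191.20355589  223.4205817 ] [ 0.035 -0.016  0.007  0.006  0.002  0.004] 0.3907658817607194 [[1.0, 0.001, 0.001], [-0.001, 0.003, 1.0], [0.001, -1.0, 0.003]]
nut_ring {'box': [197.9, 94.0, 453.3, 269.5], 'score': 0.8}
jaw0 {'box': [334.5, 213.1, 352.8, 233.1], 'score': 0.77}
jaw0 {'box': [318.4, 208.9, 329.1, 219.1], 'score': 0.7}
jaw0 {'box': [327.9, 233.1, 340.3, 251.1], 'score': 0.62}
jaw0 {'box': [304.4, 219.6, 321.3, 241.3], 'score': 0.57}
```

View pics/w5.png

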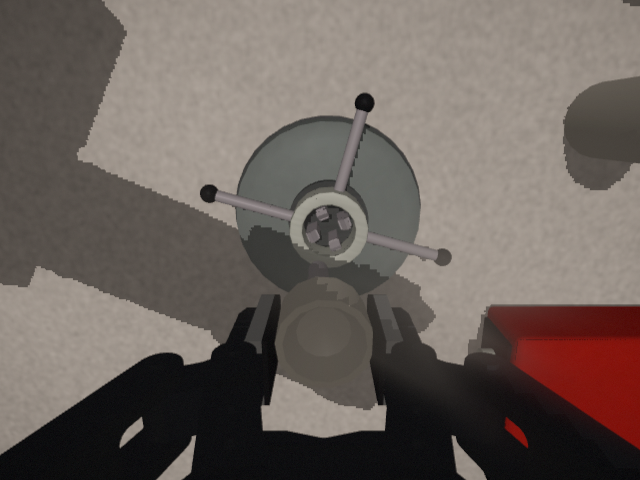

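View pics/w5c.png

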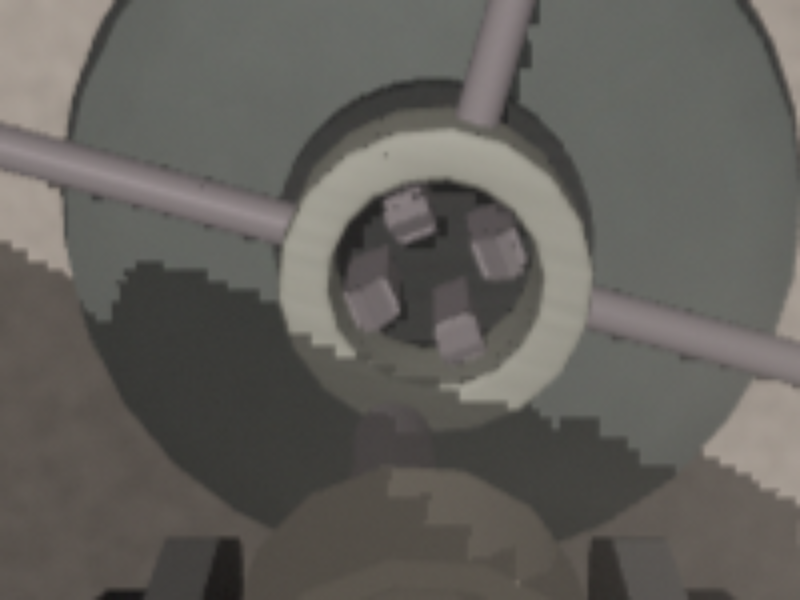

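Run:
```python
import cv2,numpy as np
for n,(a,b,c,d) in {"w5":(235,310,270,380),"w4":(235,310,270,380)}.items():
    im=cv2.imread(f"pics/{n}.png")[a:b,c:d].astype(float)
    im=np.clip((im-30)*2.2,0,255).astype(np.uint8)
    cv2.imwrite(f"pics/{n}e.png",cv2.resize(im,None,fx=7,fy=7,interpolation=cv2.INTER_NEAREST))
```

```text
(no output)
```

View pics/w5e.png

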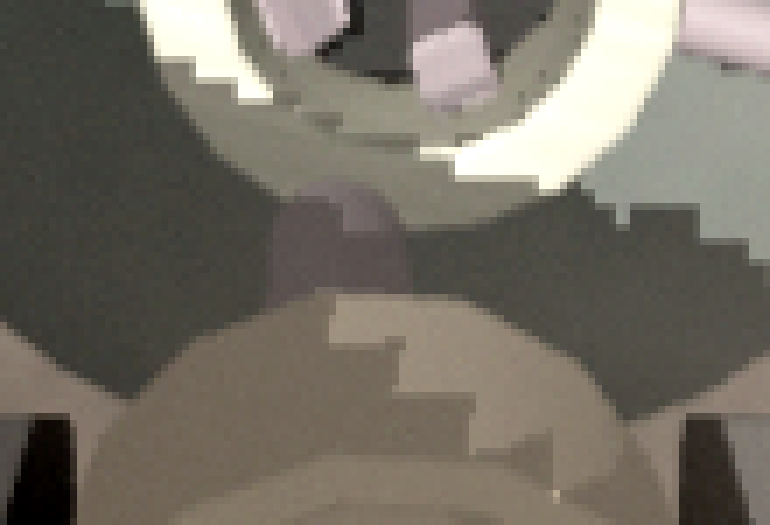

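View pics/w4e.png

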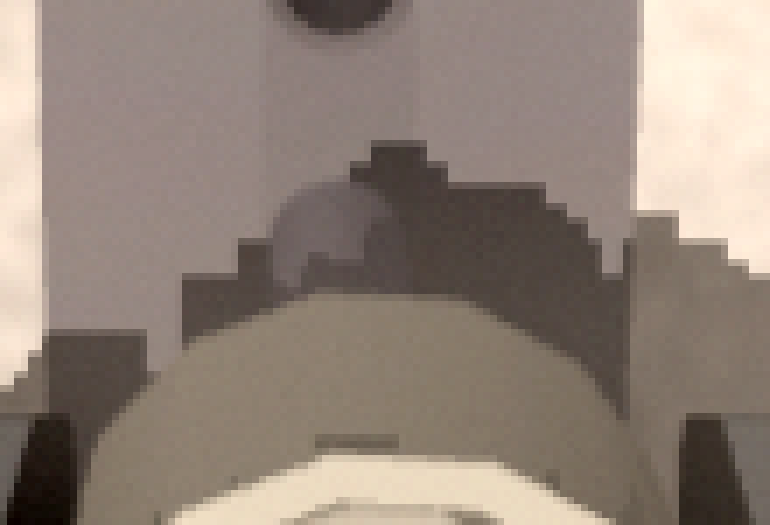

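Run:
```python
from h import *
a=np.linspace(0,2*np.pi,73)
def circ(r,y,x,z):
    P=np.array([[x+r*np.cos(t),y,z+r*np.sin(t)] for t in a])
    uv=np.array([w2p("wrist",M,p) for p in P]); return uv.min(0).round(1),uv.max(0).round(1)
for Yt in (70,72.3,75):
  for dz in (-3,0,3):
    print(Yt,dz,"r5",circ(5,Yt-3,-2.4,dz)[0],circ(5,Yt-3,-2.4,dz)[1][0],"r3.5",circ(3.5,Yt,-2.4,dz)[0],"under",circ(17,Yt-53,-.3,dz)[0],circ(17,Yt-53,-.3,dz)[1][0],"rim",circ(17,Yt-77,0,dz))
```

```text
70 -3 r5 [309.3 265.9] 329.0 r3.5 [312.4 266.7] under [279.6 280.7] 367.3 rim (array([273.1, 308.7]), array([375.9, 399.4]))
70 0 r5 [309.2 260.2] 329.1 r3.5 [312.4 261.1] under [279.4 273.2] 367.5 rim (array([272.8, 300.1]), array([376.2, 391.9]))
70 3 r5 [309.2 254.5] 329.1 r3.5 [312.3 255.5] under [279.2 265.6] 367.8 rim (array([272.5, 291.3]), array([376.5, 384.3]))
72.3 -3 r5 [309.4 264.3] 329.0 r3.5 [312.5 265.1] under [280.2 278.4] 366.7 rim (array([273.9, 305.6]), array([375., 395.]))
72.3 0 r5 [309.4 258.8] 329.0 r3.5 [312.5 259.6] under [280.  271.1] 366.9 rim (array([273.6, 297.1]), array([375.3, 387.6]))
72.3 3 r5 [309.3 253.1] 329.0 r3.5 [312.4 254.1] under [279.8 263.6] 367.1 rim (array([273.3, 288.5]), array([375.7, 380.1]))
75 -3 r5 [309.6 262.6] 328.9 r3.5 [312.6 263.4] under [280.9 275.9] 366.0 rim (array([274.8, 302.1]), array([374. , 390.1]))
75 0 r5 [309.5 257.1] 328.9 r3.5 [312.6 258. ] under [280.7 268.6] 366.2 rim (array([274.5, 293.7]), array([374.3, 382.8]))
75 3 r5 [309.5 251.5] 328.9 r3.5 [312.5 252.5] under [280.5 261.2] 366.4 rim (array([274.2, 285.2]), array([374.6, 375.5]))
```

Run:
```python
from h import *
from rig import ctrl
s=ctrl.sense();A=Tw(s);print(s["eef_pos"],Rt(s).round(4).tolist())
n1=p2w("wrist",A,(329.25,230),85);n2=p2w("wrist",A,(328.7,229.2),81);print(n1,n2)
tip=s["eef_pos"]+Rt(s)@np.array([-2.4,72.3,-1]);print("tip",tip)
print("need",Rt(s).T@((n1+n2)/2-tip))
```

```text
[ 594.44914559 -189.84070422  224.46155126] [[1.0, 0.0023, -0.0011], [0.0011, 0.0027, 1.0], [0.0023, -1.0, 0.0027]]
[ 598.57918071 -187.73119576   85.        ] [ 598.27544498 -188.19747568   81.        ]
tip [ 592.21723313 -190.65027917  152.15378435]
need [ 6.05302777 69.17486751  2.49476108]
```

Run:
```python
from h import *
s={"eef_pos":np.array([588.711,243.128,189.922]),"ee_rot":np.array([.708,-.706,-.005,-.003])}
Rm=np.array([[1.0,.011,-.003],[.003,.003,1],[.011,-1,.003]])
A=np.eye(4);A[:3,:3]=Rm;A[:3,3]=s["eef_pos"];A=A@M
h=p2w("wrist",A,(318.1,231.5),45);tip=s["eef_pos"]+Rm@np.array([-2.4,72.3,-1])
print(h,tip,Rm.T@(h-tip))
```

```text
[586.51570055 242.80970621  45.        ] [587.1093 242.3377 117.5926] [-1.39070203 72.58748642  0.25600921]
```

Emit:
jog_arm --targets '[{"offset": [0.005, 0.02, 0.0011], "yaw": 0.0}, {"offset": [0.005, 0.04, 0.0011], "yaw": 0.0}, {"offset": [0.005, 0.055, 0.0011], "yaw": 0.0}, {"offset": [0.005, 0.055, 0.0011], "yaw": 0.0}, {"offset": [0.005, 0.055, 0.0011], "yaw": 0.0}, {"offset": [0.005, 0.055, 0.0011], "yaw": 0.0}, {"offset": [0.005, 0.055, 0.0011], "yaw": 0.0}]'

```text
time_s: 6.8
eef_pos: [600.1, -188.5, 171.0]
ee_rot: [0.708, -0.707, -0.002, -0.001]
force: [-0.0, -0.1, -0.4]
grip_width: 0.389
```

Run:
```python
from h import *
from rig import ctrl
import cv2
s=ctrl.sense();d=ctrl.capture("wrist");cv2.imwrite("pics/w6.png",d["img"][:,:,::-1])
e=ctrl.capture("side");cv2.imwrite("pics/s6.png",cv2.resize(e["img"][140:260,260:420,::-1],None,fx=5,fy=5))
print(s["eef_pos"],s["dq"].round(3),s["grip_width"],s["force"],Rt(s).round(3).tolist())
A=Tw(s)
im=d["img"][190:310,250:410,::-1].astype(float)
cv2.imwrite("pics/w6c.png",cv2.resize(np.clip((im-20)*2,0,255).astype(np.uint8),None,fx=5,fy=5,interpolation=cv2.INTER_NEAREST))
for t in ["jaw0"]:
  for r in ctrl.boxes_of("wrist",t)[:5]: print(t,r)
```

```text
[ 600.10155963 -188.48977998  171.00923614] [-0.006  0.002  0.004 -0.001 -0.004  0.002] 0.3887354274869821 [-0.01929867 -0.07596194 -0.40215804] [[1.0, 0.004, -0.002], [0.002, 0.002, 1.0], [0.004, -1.0, 0.002]]
jaw0 {'box': [293.4, 242.8, 308.4, 268.4], 'score': 0.75}
jaw0 {'box': [306.5, 230.6, 319.4, 245.5], 'score': 0.63}
jaw0 {'box': [329.3, 233.5, 348.6, 260.2], 'score': 0.59}
```

View pics/w6c.png

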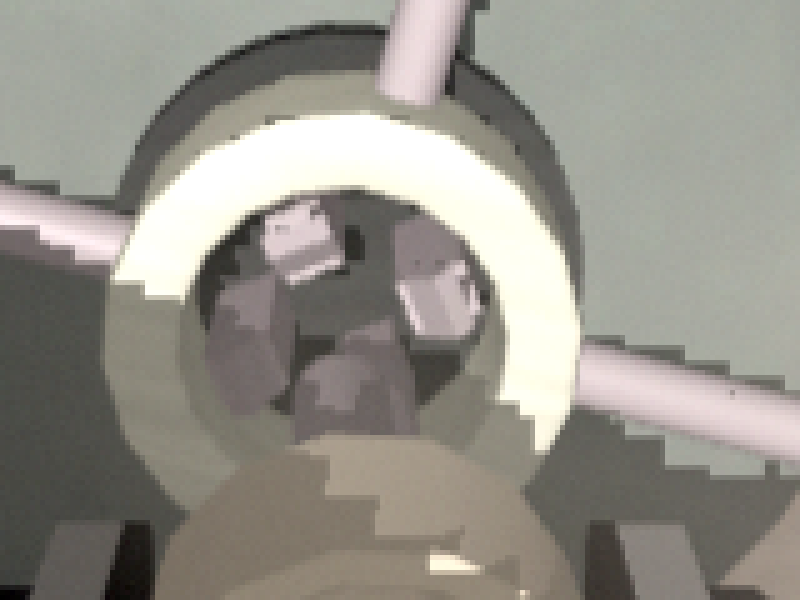

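View pics/s6.png

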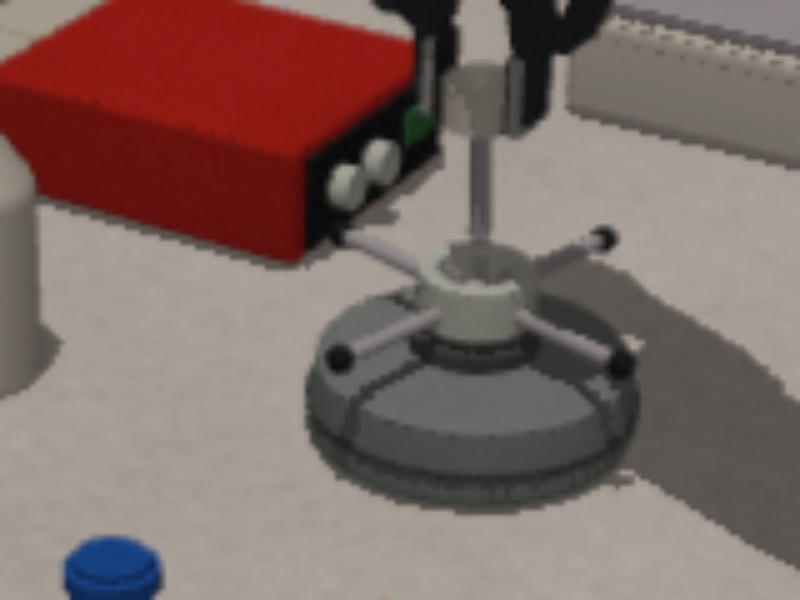

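Run:
```python
from h import *
from rig import ctrl
s={"eef_pos":np.array([600.102,-188.49,171.009])}
Rm=np.array([[1.0,.004,-.002],[.002,.002,1],[.004,-1,.002]])
A=np.eye(4);A[:3,:3]=Rm;A[:3,3]=s["eef_pos"];A=A@M
n=p2w("wrist",A,(318.4,259),85);tip=s["eef_pos"]+Rm@np.array([-2.4,72.3,-1]);print(n,tip,Rm.T@(n-tip))
for r in (26,27):
  a=np.linspace(0,6.28,90);uv=np.array([w2p("wrist",A,[n[0]+r*np.cos(t),n[1]+r*np.sin(t),85]) for t in a]);print(r,(uv.min(0)-[250,190])*5,(uv.max(0)-[250,190])*5)
# jaw boxes -> tops z~82
for uv in [(310,237.5),(337.5,251.5)]: print(p2w("wrist",A,uv,82))
print(ctrl.sense()["eef_pos"])
```

```text
[ 597.47366161 -189.1163566    85.        ] [ 597.9932 -189.3502   98.6974] [-0.57386031 13.69578953  0.20748768]
26 [105.42217123 113.39183259] [578.12967732 562.01325788]
27 [ 96.30523033 104.17173179] [587.20519376 570.08641998]
[ 592.85835552 -177.67433764   82.        ]
[ 608.062955   -185.73742437   82.        ]
[ 599.79845291 -188.64629182  170.32964552]
```

Emit:
jog_arm --targets '[{"offset": [-0.0006, 0.004, 0.0003], "yaw": 0.0}, {"offset": [-0.0006, 0.008, 0.0003], "yaw": 0.0}, {"offset": [-0.0006, 0.014, 0.0003], "yaw": 0.0}, {"offset": [-0.0006, 0.02, 0.0003], "yaw": 0.0}, {"offset": [-0.0006, 0.026, 0.0003], "yaw": 0.0}, {"offset": [-0.0006, 0.026, 0.0003], "yaw": 0.0}]'

```text
time_s: 7.45
eef_pos: [598.7, -188.0, 142.5]
ee_rot: [0.708, -0.706, -0.001, 0.0]
force: [-0.6, -0.1, -1.4]
grip_width: 0.389
```

Run:
```python
from h import *
from rig import ctrl
import cv2
s=ctrl.sense();d=ctrl.capture("wrist")
print(s["eef_pos"],s["grip_width"],s["force"],s["wrist_torque"],Rt(s).round(3).tolist())
im=d["img"][190:310,250:410,::-1].astype(float)
cv2.imwrite("pics/w7c.png",cv2.resize(np.clip((im-20)*2,0,255).astype(np.uint8),None,fx=5,fy=5,interpolation=cv2.INTER_NEAREST))
```

```text
[ 598.65941711 -188.04854036  142.45046307] 0.38877775924974367 [-0.56786879 -0.07963354 -1.44749678] [ 0.00388278 -0.00716278 -0.00412373] [[1.0, 0.001, -0.001], [0.001, 0.003, 1.0], [0.001, -1.0, 0.003]]
```

View pics/w7c.png

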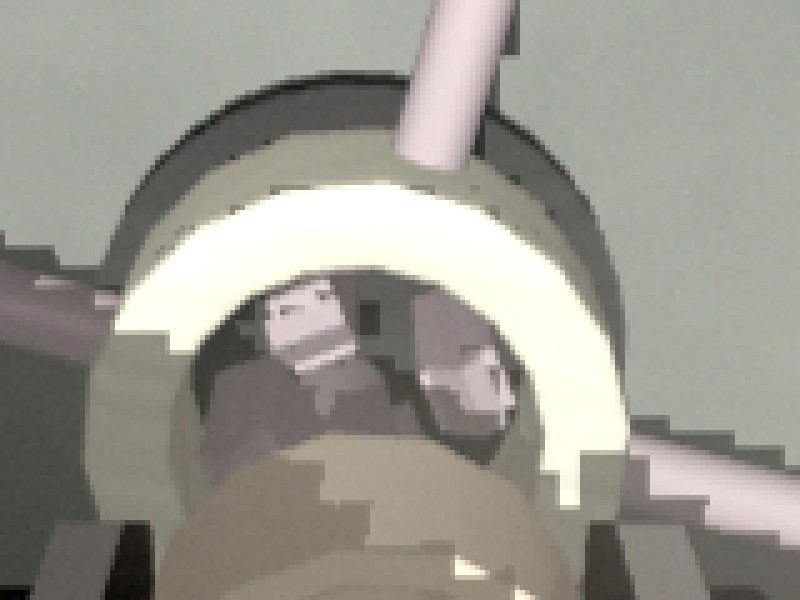

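Emit:
jog_arm --targets '[{"offset": [0.0006, 0.004, 0.0], "yaw": 0.0}, {"offset": [0.0006, 0.009, 0.0], "yaw": 0.0}, {"offset": [0.0006, 0.014, 0.0], "yaw": 0.0}, {"offset": [0.0006, 0.018, 0.0], "yaw": 0.0}, {"offset": [0.0006, 0.021, 0.0], "yaw": 0.0}, {"offset": [0.0006, 0.022, 0.0], "yaw": 0.0}]'

```text
time_s: 8.0
eef_pos: [599.4, -188.0, 120.6]
ee_rot: [0.708, -0.706, -0.001, 0.0]
force: [0.1, -0.2, -1.1]
grip_width: 0.385
```

Emit:
jog_arm --targets '[{"offset": [-0.0004, 0.001, 0.0], "yaw": 0.0}, {"offset": [-0.0004, 0.002, 0.0], "yaw": 0.0}, {"offset": [-0.0004, 0.0025, 0.0], "yaw": 0.0}, {"offset": [-0.0004, 0.0025, 0.0], "yaw": 0.0}]'

```text
time_s: 8.33
eef_pos: [599.0, -188.1, 118.5]
ee_rot: [0.708, -0.706, -0.001, -0.0]
force: [-1.2, -0.3, 1.0]
grip_width: 0.389
```

Emit:
jog_arm --targets '[{"offset": [0.0, 0.001, 0.0], "yaw": 0.0}, {"offset": [0.0, 0.0015, 0.0], "yaw": 0.0}, {"offset": [0.0, 0.0015, 0.0], "yaw": 0.0}]'

```text
time_s: 8.58
eef_pos: [599.2, -188.3, 118.3]
ee_rot: [0.708, -0.706, -0.001, -0.0]
force: [-3.4, 0.5, 8.7]
grip_width: 0.385
```

Run:
```python
from h import *
from rig import ctrl
import cv2
s=ctrl.sense();e=ctrl.capture("side");cv2.imwrite("pics/s8.png",cv2.resize(e["img"][140:260,260:420,::-1],None,fx=5,fy=5))
print(s["eef_pos"],s["grip_width"],s["force"],s["wrist_torque"])
```

```text
[ 599.24474105 -188.34256879  118.30677544] 0.3848618903755868 [-3.39559738  0.53257299  8.70298233] [0.09196078 0.79590292 0.07935916]
```

View pics/s8.png

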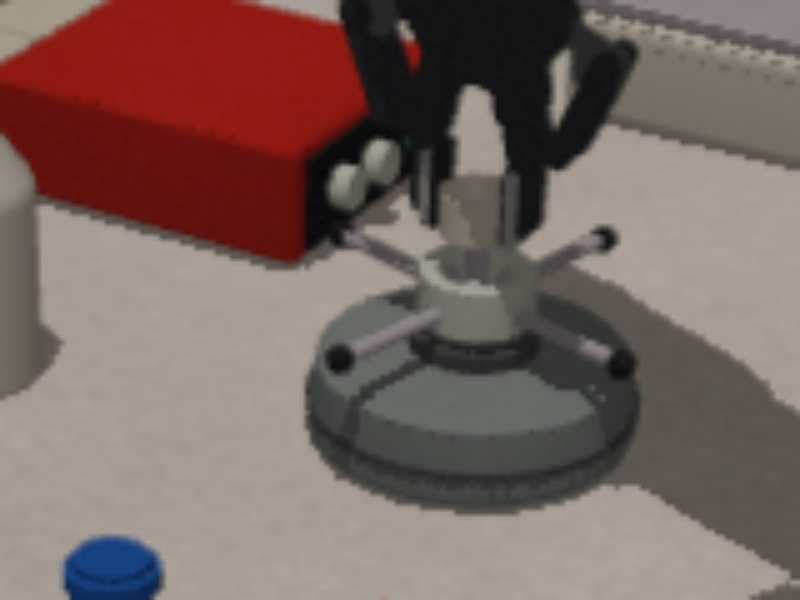

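Emit:
jog_arm --targets '[{"offset": [0, 0, 0], "yaw": 0.0}, {"offset": [0, 0, 0], "yaw": 0.0}, {"offset": [0, 0, 0], "yaw": 0.0}, {"offset": [0, 0, 0], "yaw": 0.0}, {"offset": [0, 0, 0], "yaw": 0.0}]' --fingers 0.06

```text
time_s: 9.05
eef_pos: [599.2, -188.3, 118.1]
ee_rot: [0.708, -0.706, -0.001, -0.0]
force: [0.3, 0.6, 0.1]
grip_width: 0.704
```

Emit:
jog_arm --targets '[{"offset": [0, -0.02, 0], "yaw": 0.0}, {"offset": [0, -0.05, 0], "yaw": 0.0}, {"offset": [0, -0.08, 0], "yaw": 0.0}, {"offset": [0, -0.11, 0], "yaw": 0.0}, {"offset": [0, -0.11, 0], "yaw": 0.0}, {"offset": [0, -0.11, 0], "yaw": 0.0}]'

```text
time_s: 9.55
eef_pos: [599.4, -188.7, 229.5]
ee_rot: [0.707, -0.707, -0.002, -0.001]
force: [-0.4, -0.2, -0.8]
grip_width: 0.706
```

Run:
```python
from h import *
from rig import ctrl
import cv2
s=ctrl.sense();d=ctrl.capture("wrist");cv2.imwrite("pics/w9.png",d["img"][:,:,::-1])
e=ctrl.capture("side");cv2.imwrite("pics/s9.png",cv2.resize(e["img"][140:260,260:420,::-1],None,fx=5,fy=5))
print(s["eef_pos"],s["grip_width"],s["force"],Rt(s).round(3).tolist())
```

```text
[ 599.37929394 -188.74553641  229.45087248] 0.7064584583649668 [-0.37918871 -0.15268908 -0.75309858] [[1.0, 0.005, -0.001], [0.001, 0.001, 1.0], [0.005, -1.0, 0.001]]
```

View pics/w9.png

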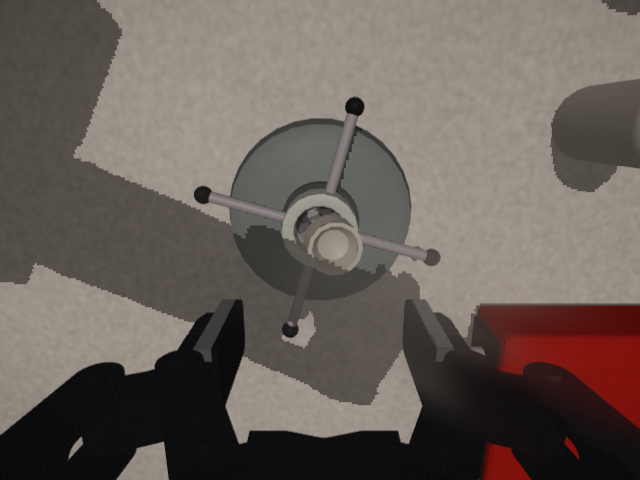

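View pics/s9.png

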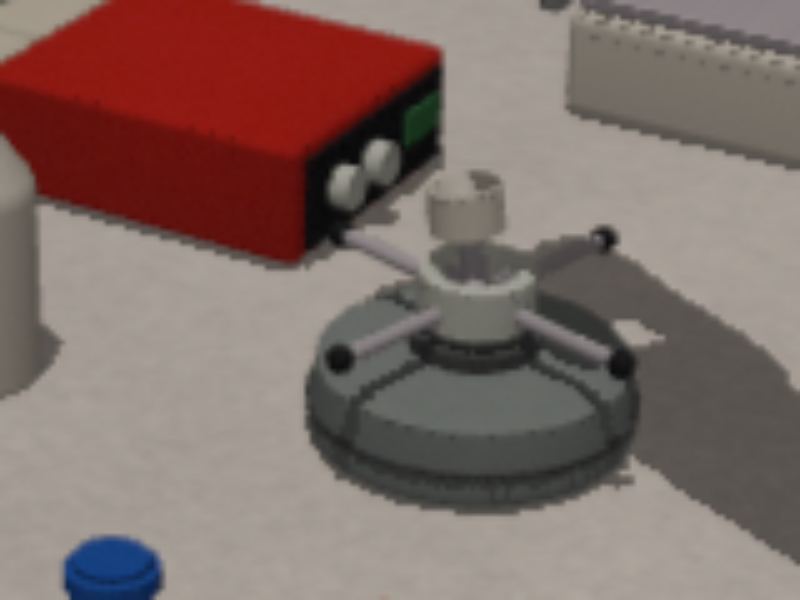

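```bash
cat >> h.py <<'E'
C=np.array([597.5,-189.1])
def th(s):
    x=Rt(s)[:,0]; return np.arctan2(x[1],x[0])
def goal(phi,d,r=70,z=76):
    return np.array([C[0]+r*np.cos(phi)-d*np.sin(phi),C[1]+r*np.sin(phi)+d*np.cos(phi),z])
def rows(s,plist):  # list of (phi,d,r,z,theta)
    for phi,d,r,z,t in plist:
        o=off(s,goal(phi,d,r,z))/1000; print('{"offset": [%.4f, %.4f, %.4f], "yaw": %.3f},'%(*o,-(t-th(s))),end=" ")
    print()
E
python3 - <<'E'
from h import *
from rig import ctrl
s=ctrl.sense();A=Tw(s)
P=[p2w("wrist",A,u,70) for u in [(203,195),(354,106),(432,257),(290,329)]]
for p in P: print(p.round(1),np.arctan2(p[1]-C[1],p[0]-C[0])%6.283,np.hypot(*(p[:2]-C)))
print(np.mean(P,0), th(s))
phi=2.93
rows(s,[(phi,30,70,140,phi-np.pi/2)]);print(goal(phi,30))
E
```

```text
[ 514.  -165.3   70. ] 2.863957165918375 86.81239081356773
[ 618.7 -105.9   70. ] 1.3212155814147057 85.83362555313353
[ 678.3 -211.    70. ] 6.01791787316703 83.71222968961033
[ 572.8 -269.7   70. ] 4.414626421145685 84.31728530695091
[ 595.94467662 -187.99381018   70.        ] 0.0011889799295029748
{"offset": [-0.0759, 0.0867, -0.0156], "yaw": -1.358}, 
[ 522.76064412 -203.72971915   76.        ]
```

Emit:
jog_arm --targets '[{"offset": [-0.04, 0.03, -0.012], "yaw": -0.12}, {"offset": [-0.074, 0.06, -0.012], "yaw": -0.24}, {"offset": [-0.074, 0.08, -0.012], "yaw": -0.36}, {"offset": [-0.074, 0.087, -0.012], "yaw": -0.48}, {"offset": [-0.074, 0.087, -0.012], "yaw": -0.6}, {"offset": [-0.074, 0.087, -0.012], "yaw": -0.72}, {"offset": [-0.074, 0.087, -0.012], "yaw": -0.84}, {"offset": [-0.074, 0.087, -0.012], "yaw": -0.96}, {"offset": [-0.074, 0.087, -0.012], "yaw": -1.08}, {"offset": [-0.074, 0.087, -0.012], "yaw": -1.2}, {"offset": [-0.074, 0.087, -0.012], "yaw": -1.3}, {"offset": [-0.074, 0.087, -0.012], "yaw": -1.3}]' --fingers 0.0

```text
time_s: 10.65
eef_pos: [524.0, -199.8, 138.3]
ee_rot: [0.564, -0.56, -0.43, 0.429]
force: [0.3, -0.3, 0.6]
grip_width: -0.001
```

```bash
sed -i 's/^C=.*/C=np.array([596.8,-188.6])/' h.py
python3 - <<'E'
from h import *
from rig import ctrl
import cv2
s=ctrl.sense();d=ctrl.capture("wrist");cv2.imwrite("pics/w10.png",d["img"][:,:,::-1])
print(s["eef_pos"],s["grip_width"],s["force"],th(s),s["joints"].round(2))
A=Tw(s);print("spoke/ball expected",[w2p("wrist",A,[*(C+r*np.array([np.cos(2.87),np.sin(2.87)])),70]).round() for r in (40,86)])
print(goal(2.87,30)); phi=2.87
rows(s,[(phi,30,70,76,phi-np.pi/2)])
E
```

```text
[ 524.01674453 -199.80428511  138.29445565] -0.0007033370019316243 [ 0.31898998 -0.27067542  0.55399175] 1.3045944724007088 [-0.57  0.5   1.53  0.    1.12 -1.88]
spoke/ball expected [array([381., 318.]), array([385., 233.])]
[ 521.31787803 -198.72172234   76.        ]
{"offset": [0.0001, 0.0623, 0.0027], "yaw": 0.005},
```

View pics/w10.png

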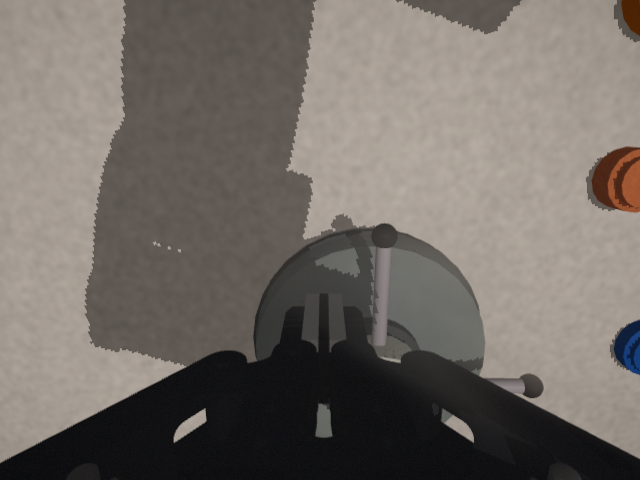

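Emit:
jog_arm --targets '[{"offset": [0, 0.025, 0.0025], "yaw": 0.005}, {"offset": [0, 0.05, 0.0025], "yaw": 0.005}, {"offset": [0, 0.0625, 0.0025], "yaw": 0.005}, {"offset": [0, 0.0625, 0.0025], "yaw": 0.005}, {"offset": [0, 0.0625, 0.0025], "yaw": 0.005}, {"offset": [0, 0.0625, 0.0025], "yaw": 0.005}]'

```text
time_s: 11.2
eef_pos: [522.0, -199.2, 76.8]
ee_rot: [0.566, -0.563, -0.427, 0.425]
force: [0.4, -0.2, 1.3]
grip_width: 0.004
```

Run:
```python
from h import *
from rig import ctrl
import cv2
s=ctrl.sense();e=ctrl.capture("side");cv2.imwrite("pics/s11.png",cv2.resize(e["img"][140:260,260:420,::-1],None,fx=5,fy=5))
print(s["eef_pos"],s["force"],s["wrist_torque"],s["tau"][0],th(s))
z=76
L=[(2.87,24),(2.87,19),(2.82,16),(2.77,14)]+[(2.77-.05*k,14) for k in range(1,9)]
rows(s,[(p,d,70,z,p-np.pi/2) for p,d in L])
```

```text
[ 521.98018761 -199.1519874    76.7907067 ] [ 0.38036033 -0.18511424  1.32523247] [-0.01046915  0.02226907  0.00082306] -0.022244069259613752 1.2927604204185652
{"offset": [0.0062, 0.0008, 0.0008], "yaw": -0.006}, {"offset": [0.0112, 0.0008, 0.0008], "yaw": -0.006}, {"offset": [0.0177, 0.0009, 0.0016], "yaw": 0.044}, {"offset": [0.0233, 0.0009, 0.0020], "yaw": 0.094}, {"offset": [0.0268, 0.0009, 0.0022], "yaw": 0.144}, {"offset": [0.0304, 0.0009, 0.0023], "yaw": 0.194}, {"offset": [0.0340, 0.0009, 0.0023], "yaw": 0.244}, {"offset": [0.0375, 0.0009, 0.0020], "yaw": 0.294}, {"offset": [0.0411, 0.0009, 0.0016], "yaw": 0.344}, {"offset": [0.0446, 0.0009, 0.0010], "yaw": 0.394}, {"offset": [0.0481, 0.0010, 0.0002], "yaw": 0.444}, {"offset": [0.0515, 0.0010, -0.0008], "yaw": 0.494},
```

View pics/s11.png

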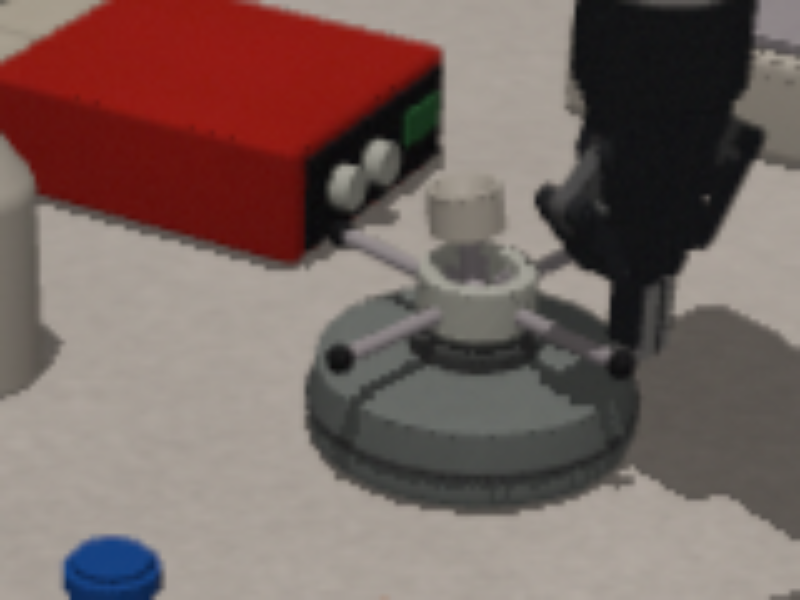

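Emit:
jog_arm --targets '[{"offset": [0.006, 0.001, -0.003], "yaw": -0.006}, {"offset": [0.011, 0.001, -0.003], "yaw": -0.006}, {"offset": [0.0175, 0.001, -0.0025], "yaw": 0.044}, {"offset": [0.023, 0.001, -0.002], "yaw": 0.094}, {"offset": [0.0265, 0.001, -0.002], "yaw": 0.144}, {"offset": [0.03, 0.001, -0.002], "yaw": 0.194}, {"offset": [0.0335, 0.001, -0.002], "yaw": 0.244}, {"offset": [0.037, 0.001, -0.002], "yaw": 0.294}, {"offset": [0.0405, 0.001, -0.0025], "yaw": 0.344}, {"offset": [0.044, 0.001, -0.003], "yaw": 0.394}, {"offset": [0.0475, 0.001, -0.004], "yaw": 0.444}, {"offset": [0.051, 0.001, -0.005], "yaw": 0.494}]'

```text
time_s: 12.25
eef_pos: [541.1, -151.8, 76.8]
ee_rot: [0.652, -0.651, -0.275, 0.274]
force: [-1.9, -4.4, 2.3]
grip_width: 0.003
```

```bash
cat > m.py <<'E'
from h import *
from rig import ctrl
import cv2,sys
s=ctrl.sense();d=ctrl.capture("wrist");cv2.imwrite("pics/%s.png"%sys.argv[1],d["img"][:,:,::-1])
t=th(s);f=s["force"][:2];x=Rt(s)[:2,0];z=Rt(s)[:2,2]
rel=s["eef_pos"][:2]-C
print("t",s["time_s"],"TCP",s["eef_pos"],"theta",t,"phi_tool",t+np.pi/2,"F along x,z",f@x,f@z,"fz",s["force"][2],"tau1",s["tau"][0],"est F",s["tau"][0])
ph=t+np.pi/2
print("r",rel@[np.cos(ph),np.sin(ph)],"d",rel@[-np.sin(ph),np.cos(ph)],"dq",abs(s["dq"]).max().round(3))
A=Tw(s)
print("spoke px if phi_tool",[w2p("wrist",A,[*(C+r*np.array([np.cos(ph),np.sin(ph)])),70]).round() for r in (40,86)])
E
python3 m.py w12
```

```text
t 12.25 TCP [ 541.12769206 -151.75986914   76.81140998] theta 0.7967136090351621 phi_tool 2.367509935830059 F along x,z -4.4401305010341865 -1.7000773197871595 fz 2.325921424634629 tau1 2.593134641647339 est F 2.593134641647339
r 65.56266227804473 d 12.575310261983983 dq 0.675
spoke px if phi_tool [array([357., 388.]), array([361., 274.])]
```

View pics/w12.png

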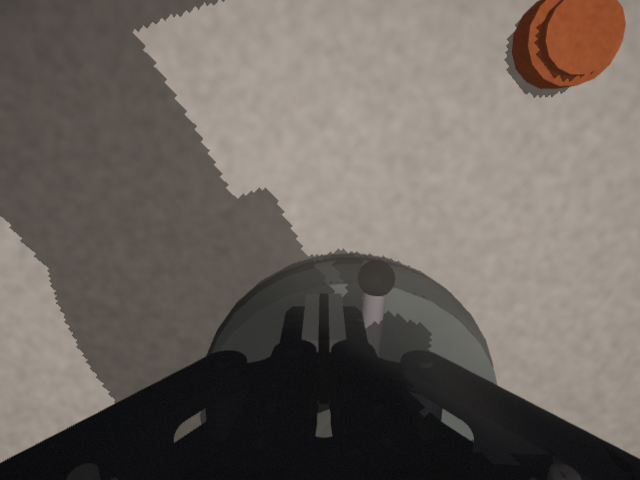

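```bash
cat > a.py <<'E'
from h import *
from rig import ctrl
import sys
p0,n,st=float(sys.argv[1]),int(sys.argv[2]),float(sys.argv[3])
s=ctrl.sense();rows(s,[(p0-st*k,18.5,66,76,p0-st*k-np.pi/2) for k in range(1,n+1)])
E
python3 a.py 2.28 6 0.04
```

```text
{"offset": [0.0020, 0.0008, 0.0021], "yaw": 0.125}, {"offset": [0.0047, 0.0008, 0.0025], "yaw": 0.165}, {"offset": [0.0075, 0.0008, 0.0027], "yaw": 0.205}, {"offset": [0.0102, 0.0009, 0.0028], "yaw": 0.245}, {"offset": [0.0129, 0.0009, 0.0029], "yaw": 0.285}, {"offset": [0.0157, 0.0009, 0.0028], "yaw": 0.325},
```

Emit:
jog_arm --targets '[{"offset": [0.002, 0.001, 0.002], "yaw": 0.1}, {"offset": [0.0047, 0.001, 0.0025], "yaw": 0.165}, {"offset": [0.0075, 0.001, 0.0027], "yaw": 0.205}, {"offset": [0.0102, 0.001, 0.0028], "yaw": 0.245}, {"offset": [0.0129, 0.001, 0.0029], "yaw": 0.285}, {"offset": [0.0157, 0.001, 0.0028], "yaw": 0.325}]'

```text
time_s: 12.8
eef_pos: [550.7, -138.3, 76.6]
ee_rot: [0.688, -0.688, -0.165, 0.164]
force: [-4.3, -4.7, 3.2]
grip_width: 0.001
```

```bash
python3 m.py w13
```

```text
t 12.8 TCP [ 550.73867002 -138.33551949   76.64491006] theta 0.4684526357567278 phi_tool 2.0392489625516244 F along x,z -5.947793877051688 -2.3066423196528603 fz 3.1522254275079775 tau1 2.409186288714409 est F 2.409186288714409
r 65.64636188257694 d 18.40432808628526 dq 0.532
spoke px if phi_tool [array([373., 388.]), array([377., 275.])]
```

View pics/w13.png

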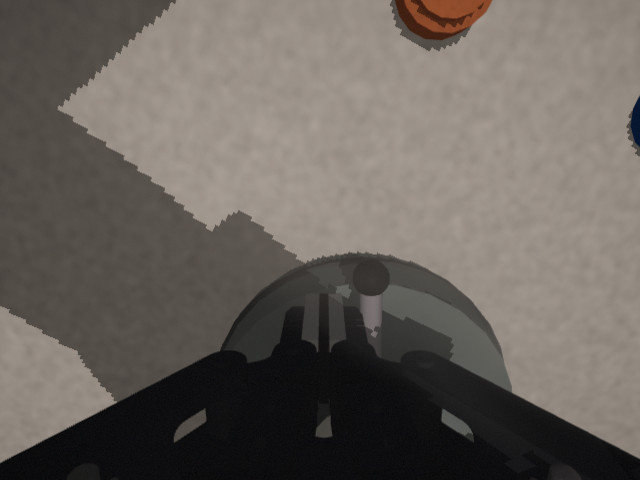

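```bash
sed -i 's/18.5/16/' a.py; python3 a.py 2.075 3 0.03
```

```text
{"offset": [0.0016, 0.0007, 0.0001], "yaw": -0.008}, {"offset": [0.0036, 0.0007, 0.0006], "yaw": 0.022}, {"offset": [0.0056, 0.0007, 0.0010], "yaw": 0.052},
```

Emit:
jog_arm --targets '[{"offset": [0.0016, 0.001, 0.0], "yaw": 0.0}, {"offset": [0.0036, 0.001, 0.0006], "yaw": 0.022}, {"offset": [0.0056, 0.001, 0.001], "yaw": 0.052}]'

```text
time_s: 13.1
eef_pos: [555.6, -134.8, 76.1]
ee_rot: [-0.692, 0.692, 0.146, -0.145]
force: [-4.0, -3.4, 4.7]
grip_width: -0.003
```

```bash
python3 m.py w14; python3 a.py 1.985 3 0.03
```

```text
t 13.1 TCP [ 555.64241142 -134.76056983   76.10194945] theta 0.41509765481494226 phi_tool 1.9858939816098389 F along x,z -5.071822923593906 -1.5320563398808824 fz 4.684490443907546 tau1 2.1241959929466248 est F 2.1241959929466248
r 65.86522441619242 d 15.950032939474415 dq 0.409
spoke px if phi_tool [array([366., 390.]), array([370., 276.])]
{"offset": [0.0017, 0.0001, 0.0005], "yaw": 0.029}, {"offset": [0.0037, 0.0001, 0.0009], "yaw": 0.059}, {"offset": [0.0057, 0.0001, 0.0012], "yaw": 0.089},
```

Emit:
jog_arm --targets '[{"offset": [0.0017, 0.0, 0.0005], "yaw": 0.029}, {"offset": [0.0037, 0.0, 0.0009], "yaw": 0.059}, {"offset": [0.0057, 0.0, 0.0012], "yaw": 0.089}]'

```text
time_s: 13.4
eef_pos: [560.4, -131.2, 76.2]
ee_rot: [-0.698, 0.698, 0.115, -0.114]
force: [-3.5, -3.5, 1.9]
grip_width: -0.003
```

```bash
python3 m.py w15; python3 a.py 1.895 3 0.03
```

```text
t 13.4 TCP [ 560.41911564 -131.19308773   76.15853883] theta 0.3247974253762195 phi_tool 1.895593752171116 F along x,z -4.446860727101581 -2.2183670577190955 fz 1.9103472323511048 tau1 2.20632903277874 est F 2.20632903277874
r 66.01516603287027 d 16.15921336752854 dq 0.393
spoke px if phi_tool [array([367., 390.]), array([371., 276.])]
{"offset": [0.0019, 0.0002, 0.0004], "yaw": 0.029}, {"offset": [0.0039, 0.0002, 0.0008], "yaw": 0.059}, {"offset": [0.0059, 0.0002, 0.0011], "yaw": 0.089},
```

View pics/w15.png

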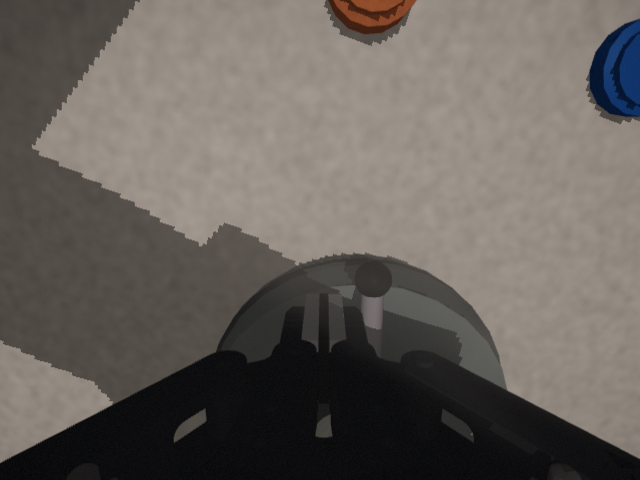

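Emit:
jog_arm --targets '[{"offset": [0.0019, 0.0, 0.0004], "yaw": 0.029}, {"offset": [0.0039, 0.0, 0.0008], "yaw": 0.059}, {"offset": [0.0059, 0.0, 0.0011], "yaw": 0.089}]'

```text
time_s: 13.7
eef_pos: [565.6, -128.1, 76.2]
ee_rot: [-0.702, 0.702, 0.083, -0.083]
force: [-3.3, -1.9, 3.0]
grip_width: -0.001
```

```bash
python3 m.py w16; python3 a.py 1.805 3 0.03
```

```text
t 13.7 TCP [ 565.64173808 -128.14949301   76.15067966] theta 0.2350795756529162 phi_tool 1.8058759024478128 F along x,z -3.651033593808387 -1.1251201698873172 fz 3.019752696361011 tau1 2.0741940289735794 est F 2.0741940289735794
r 66.04525873058469 d 16.22112450715658 dq 0.389
spoke px if phi_tool [array([367., 390.]), array([371., 276.])]
{"offset": [0.0019, 0.0002, 0.0003], "yaw": 0.029}, {"offset": [0.0039, 0.0002, 0.0007], "yaw": 0.059}, {"offset": [0.0060, 0.0002, 0.0011], "yaw": 0.089},
```

Emit:
jog_arm --targets '[{"offset": [0.0019, 0.0, 0.0003], "yaw": 0.029}, {"offset": [0.0039, 0.0, 0.0007], "yaw": 0.059}, {"offset": [0.006, 0.0, 0.0011], "yaw": 0.089}]'

```text
time_s: 14.0
eef_pos: [571.2, -125.5, 76.2]
ee_rot: [-0.705, 0.705, 0.052, -0.051]
force: [-4.6, -3.7, 2.0]
grip_width: 0.0
```

```bash
python3 m.py w17; python3 a.py 1.715 3 0.03
```

```text
t 14.0 TCP [ 571.17351977 -125.54919781   76.18476187] theta 0.1456676681917072 phi_tool 1.7164639949866038 F along x,z -5.095099137219657 -3.028234535600262 fz 2.030442274548804 tau1 2.0907338708639145 est F 2.0907338708639145
r 66.10280652596136 d 16.203058805581918 dq 0.391
spoke px if phi_tool [array([367., 390.]), array([371., 276.])]
{"offset": [0.0019, 0.0002, 0.0003], "yaw": 0.030}, {"offset": [0.0039, 0.0002, 0.0007], "yaw": 0.060}, {"offset": [0.0059, 0.0002, 0.0011], "yaw": 0.090},
```

Emit:
jog_arm --targets '[{"offset": [0.0019, 0.0, 0.0003], "yaw": 0.03}, {"offset": [0.0039, 0.0, 0.0007], "yaw": 0.06}, {"offset": [0.006, 0.0, 0.0011], "yaw": 0.09}]'

```text
time_s: 14.3
eef_pos: [576.9, -123.5, 76.2]
ee_rot: [-0.707, 0.707, 0.02, -0.02]
force: [-4.5, -2.7, 3.4]
grip_width: -0.003
```

```bash
python3 m.py w18; python3 a.py 1.626 3 0.03
```

```text
t 14.3 TCP [ 576.90951957 -123.46565807   76.15812883] theta 0.05545643081516128 phi_tool 1.6262527576100578 F along x,z -4.649925844125239 -2.487548049017895 fz 3.416484141452415 tau1 1.9564307481050491 est F 1.9564307481050491
r 66.13669975142965 d 16.249635564517565 dq 0.387
spoke px if phi_tool [array([367., 390.]), array([371., 277.])]
{"offset": [0.0019, 0.0002, 0.0002], "yaw": 0.028}, {"offset": [0.0039, 0.0002, 0.0006], "yaw": 0.058}, {"offset": [0.0060, 0.0002, 0.0009], "yaw": 0.088},
```

Emit:
jog_arm --targets '[{"offset": [0.0019, 0.0, 0.0002], "yaw": 0.03}, {"offset": [0.0039, 0.0, 0.0006], "yaw": 0.06}, {"offset": [0.006, 0.0, 0.0009], "yaw": 0.09}]'

```text
time_s: 14.6
eef_pos: [582.7, -121.9, 76.1]
ee_rot: [0.707, -0.707, 0.013, -0.012]
force: [-4.1, -1.7, 3.9]
grip_width: -0.005
```

```bash
python3 m.py w19; python3 a.py 1.536 3 0.03
```

```text
t 14.6 TCP [ 582.72536169 -121.85017662   76.12687921] theta -0.03454107783775203 phi_tool 1.5362552489571446 F along x,z -4.057984617268182 -1.8419436672351663 fz 3.921320923679711 tau1 1.1336242407560349 est F 1.1336242407560349
r 66.22395168141944 d 16.37139542733109 dq 0.382
spoke px if phi_tool [array([368., 391.]), array([372., 277.])]
{"offset": [0.0020, 0.0001, 0.0002], "yaw": 0.028}, {"offset": [0.0040, 0.0001, 0.0006], "yaw": 0.058}, {"offset": [0.0060, 0.0001, 0.0009], "yaw": 0.088},
```

View pics/w19.png

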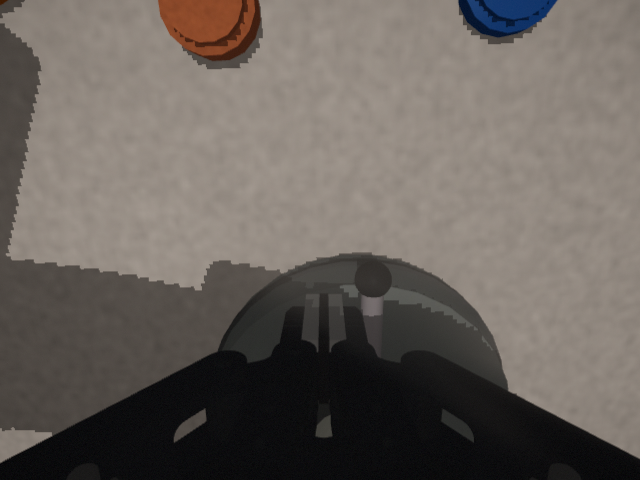

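Emit:
jog_arm --targets '[{"offset": [0.002, 0.0, 0.0002], "yaw": 0.03}, {"offset": [0.004, 0.0, 0.0006], "yaw": 0.06}, {"offset": [0.006, 0.0, 0.0009], "yaw": 0.09}]'

```text
time_s: 14.9
eef_pos: [588.7, -120.8, 76.1]
ee_rot: [0.706, -0.705, 0.045, -0.043]
force: [-4.6, 0.3, 4.2]
grip_width: 0.002
```

```bash
python3 m.py w20; python3 a.py 1.446 3 0.03
```

```text
t 14.9 TCP [ 588.70287331 -120.80328675   76.09333632] theta -0.1244364567768552 phi_tool 1.4463598700180413 F along x,z -4.603056196975619 -0.2915281919435259 fz 4.234356971960157 tau1 0.7493188418447971 est F 0.7493188418447971
r 66.26751394940695 d 16.449145370652676 dq 0.377
spoke px if phi_tool [array([368., 391.]), array([372., 277.])]
{"offset": [0.0021, 0.0001, 0.0002], "yaw": 0.028}, {"offset": [0.0041, 0.0001, 0.0006], "yaw": 0.058}, {"offset": [0.0061, 0.0001, 0.0009], "yaw": 0.088},
```

Emit:
jog_arm --targets '[{"offset": [0.0021, 0.0, 0.0002], "yaw": 0.03}, {"offset": [0.0041, 0.0, 0.0006], "yaw": 0.06}, {"offset": [0.0061, 0.0, 0.0009], "yaw": 0.09}]'

```text
time_s: 15.2
eef_pos: [594.7, -120.3, 76.1]
ee_rot: [0.704, -0.703, 0.077, -0.075]
force: [-5.8, 0.5, 4.9]
grip_width: -0.002
```

```bash
python3 m.py w21; python3 a.py 1.357 3 0.03
```

```text
t 15.2 TCP [ 594.66242068 -120.28872413   76.09054426] theta -0.21426731219778494 phi_tool 1.3565290145971116 F along x,z -5.760399732416543 -0.7420904034708431 fz 4.891627451499179 tau1 0.4746893607079983 est F 0.4746893607079983
r 66.29464748118359 d 16.61383075192376 dq 0.374
spoke px if phi_tool [array([368., 391.]), array([372., 277.])]
{"offset": [0.0023, 0.0001, 0.0001], "yaw": 0.028}, {"offset": [0.0043, 0.0001, 0.0005], "yaw": 0.058}, {"offset": [0.0063, 0.0001, 0.0008], "yaw": 0.088},
```

Emit:
jog_arm --targets '[{"offset": [0.0023, 0.0, 0.0001], "yaw": 0.03}, {"offset": [0.0043, 0.0, 0.0005], "yaw": 0.06}, {"offset": [0.0063, 0.0, 0.0008], "yaw": 0.09}]'

```text
time_s: 15.5
eef_pos: [600.5, -120.2, 76.0]
ee_rot: [0.7, -0.698, 0.109, -0.105]
force: [-7.7, 1.0, 5.1]
grip_width: 0.005
```

```bash
python3 m.py w22; python3 a.py 1.267 3 0.03
```

```text
t 15.5 TCP [ 600.49204663 -120.23408204   76.04484665] theta -0.3040419408173771 phi_tool 1.2667543859775194 F along x,z -7.659820518250337 -1.3921853423235087 fz 5.132151177260576 tau1 -0.04284771624952555 est F -0.04284771624952555
r 66.33558330476592 d 16.944625521883555 dq 0.37
spoke px if phi_tool [array([369., 391.]), array([373., 277.])]
{"offset": [0.0026, 0.0001, 0.0001], "yaw": 0.028}, {"offset": [0.0046, 0.0001, 0.0005], "yaw": 0.058}, {"offset": [0.0066, 0.0001, 0.0008], "yaw": 0.088},
```

View pics/w22.png

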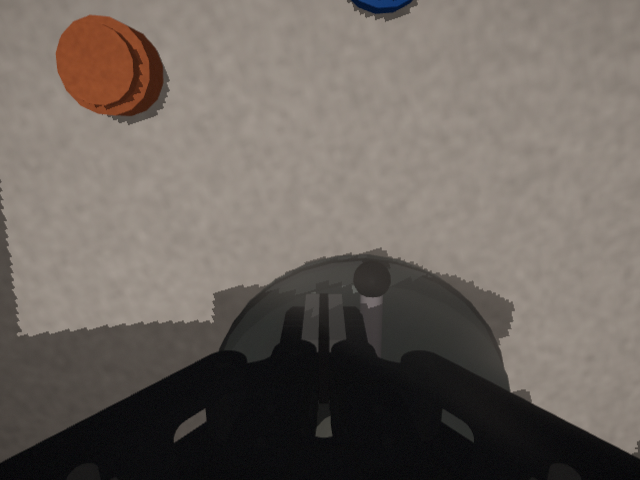

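Emit:
jog_arm --targets '[{"offset": [0.0024, 0.0, 0.0001], "yaw": 0.028}, {"offset": [0.0042, 0.0, 0.0005], "yaw": 0.055}, {"offset": [0.006, 0.0, 0.0008], "yaw": 0.08}]'

```text
time_s: 15.8
eef_pos: [605.8, -120.6, 76.1]
ee_rot: [0.695, -0.693, 0.137, -0.132]
force: [-8.9, 1.5, 7.0]
grip_width: -0.003
```

```bash
python3 m.py w23
```

```text
t 15.8 TCP [ 605.75868962 -120.60631492   76.0856092 ] theta -0.38355067228607165 phi_tool 1.1872456545088248 F along x,z -8.785624575141366 -1.9096827043208773 fz 7.03658051634971 tau1 -0.06073622731491923 est F -0.06073622731491923
r 66.40586468083087 d 17.13652435065503 dq 0.305
spoke px if phi_tool [array([370., 391.]), array([374., 277.])]
```

Emit:
jog_arm --targets '[{"offset": [-0.006, 0.0, 0.0], "yaw": 0.0}, {"offset": [-0.014, 0.0, 0.0], "yaw": 0.0}, {"offset": [-0.014, 0.0, 0.0], "yaw": 0.0}, {"offset": [-0.014, -0.03, 0.0], "yaw": 0.0}, {"offset": [-0.014, -0.07, 0.0], "yaw": 0.0}, {"offset": [-0.014, -0.11, 0.05], "yaw": 0.0}, {"offset": [-0.014, -0.15, 0.09], "yaw": 0.0}, {"offset": [-0.014, -0.15, 0.09], "yaw": 0.0}, {"offset": [-0.014, -0.15, 0.09], "yaw": 0.0}]'

```text
time_s: 16.6
eef_pos: [630.5, -28.6, 232.0]
ee_rot: [0.696, -0.693, 0.132, -0.134]
force: [0.2, -0.1, 0.7]
grip_width: 0.001
```

Run:
```python
from h import *
from rig import ctrl
import cv2
s=ctrl.sense();d=ctrl.capture("wrist");cv2.imwrite("pics/w24.png",d["img"][:,:,::-1])
e=ctrl.capture("side");cv2.imwrite("pics/s24.png",cv2.resize(e["img"][140:260,260:420,::-1],None,fx=5,fy=5))
e=ctrl.capture("top");cv2.imwrite("pics/t24.png",e["img"][:,:,::-1])
print(s["eef_pos"],s["force"])
A=Tw(s)
print("rim if upright",w2p("wrist",A,[*C,123]),"nut top",w2p("wrist",A,[*C,85]))
```

```text
[630.52350788 -28.59519646 232.03832074] [ 0.22559945 -0.08103186  0.68249782]
rim if upright [362.31421011 462.18141275] nut top [357.77301323 424.4316145 ]
```

View pics/w24.png

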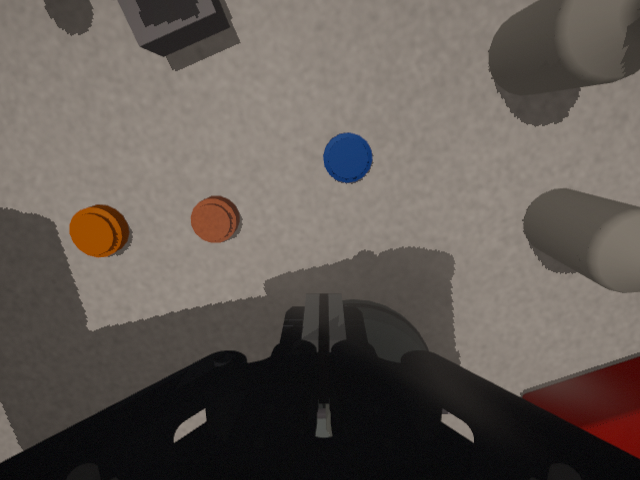

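View pics/s24.png

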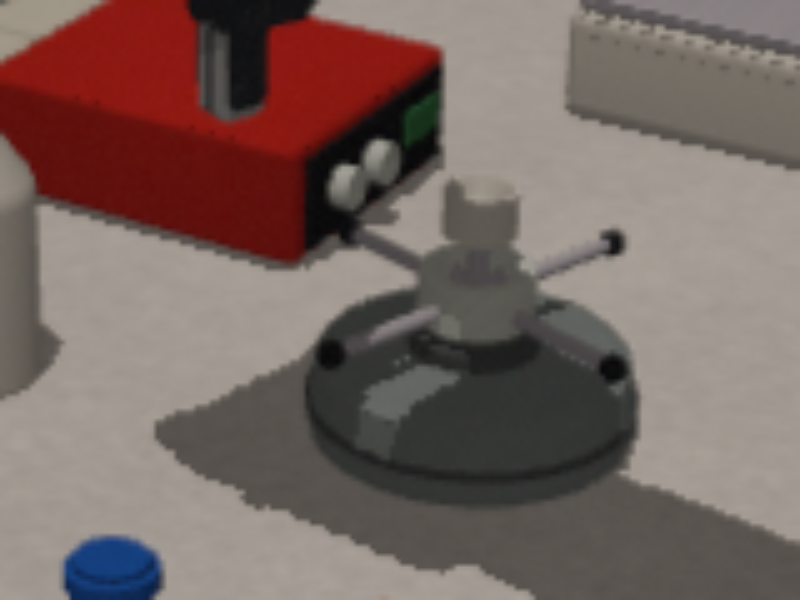

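View pics/t24.png

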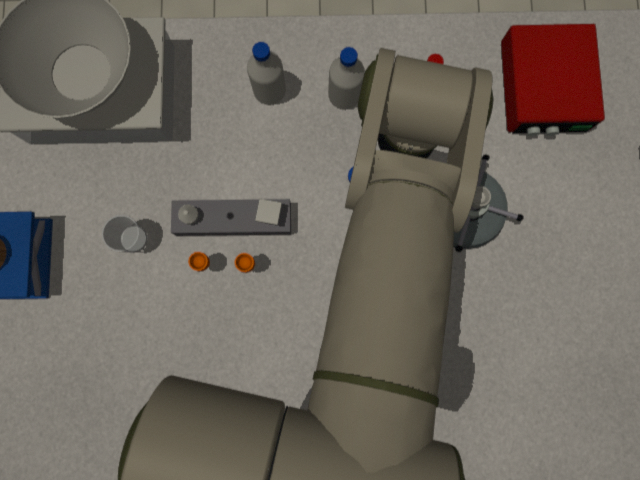

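Run:
```python
from h import *
for z in (85,99,123):
  a=np.linspace(0,6.28,60);r=27 if z==85 else 17
  uv=(np.array([w2p("side",T["side"],[C[0]+r*np.cos(t),C[1]+r*np.sin(t),z]) for t in a])-[260,140])*5
  print(z,uv.min(0).round(),uv.max(0).round())
```

```text
85 [416. 235.] [537. 290.]
99 [439. 217.] [516. 251.]
123 [441. 168.] [519. 202.]
```

```bash
python3 -c "
from rig import ctrl
print(ctrl.finish_job(), ctrl.sense()['time_s'])"
```

```text
the job is handed in; nothing more can be done
the job is handed in; nothing more can be done
```

The white cup-headed attachment is standing in the collet and clamped, and I handed the job in at about 17 s. I get no verdict, and I had no direct reading of the jaw forces.

- **Setting it home:** I pushed the shank down until it met the bore floor with 8.7 N, at the height expected for home, and then let go. It leaned slightly before the nut was turned.
- **Tightening:** I pushed one spoke clockwise through about 1.7 rad. The push stayed around 4.5 N until about 1.4 rad, then rose to about 8.3 N at 70 mm radius. That is inside the 7 to 10 N band, so I stopped there and backed off.
- **Last checks:**
  - The side picture shows the head upright over the nut. Its underside is where a home shank should put it. The rim sat about 2 mm lower than predicted, which is within calibration error.
  - The fingers are clear, with the force reading near zero.
  - The other two attachments and the beaker look unmoved in the top picture, and the caps showed no sign of having moved.

Force readings scattered by about ±0.7 N while the nut was turning. The joint-1 torque did not follow the rise in the push, so I relied on the wrist force alone for tightness.

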